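Take the microscope camera stack apart and park each piece

ROBOT

A 7-joint arm with a two-finger parallel gripper is mounted at the origin on the work surface. World frame = base frame: x ahead of the robot, y to its left, z up, the work surface at z = 0. Lengths are in m, angles in rad, forces in N, time in s.
With the tool pointing down it reaches from about 0.4 to 0.925 m from the base axis. Payload 4.1 kg.
Tool frame: the origin (TCP) lies at the very end of the fingers, on their centre line; the grasp point (between the pads) lies 19 mm behind it; z points along the fingers, y is the direction in which the jaws open and shut (so a half turn about z gives the same grasp; the last joint's range is limited). The gripper opens to 85 mm and grips with 20 to 120 N. Pads are 22 mm wide; open, the fingers measure 114 mm over their backs; the gripper's body (76 mm by 85 mm) begins 54 mm behind the grasp point. The pads swing forward as they close: fully open they stand 13 mm farther back than shut.
Start: joints at [1.245, 0.398, 0.045, 1.537, -0.019, 1.207, -0.051], TCP at [0.146, -0.633, 0.231] pointing down, gripper open.
Joint ranges: [-2.82, 2.82], [-0.49, 2.23], [-1.37, 1.46], [0, 2.46], [-1.36, 4.5], [0.23, 2], [-2.94, 2.94]. Speed limits (rad/s): [2.57, 2.57, 3.14, 3.14, 3.14, 3.14, 3.14].

INTERFACE

Orientations are given as a unit quaternion [w, x, y, z].
In Python, from workcell import robot, vision gives the robot as it stands. The module is installed in compiled form; this text tells all that it offers.
- The arm moves only by the tool drive_tool, never from a script. Its argument "motion" is a list of rows, each a list of 7 numbers: the closure, from -1 (fully open) to 1 (shut), then the shift along the tool's x, y, z in m, then the turn, a rotation vector about the tool's x, y, z in rad. A call has 1 to 20 rows; each row shifts and turns the commanded pose from where the row before left it, along the tool's axes as they then stand; what a row does not reach is not made up. A row lasts 1/10 s, in which the tool goes at most 50 mm and 8.59 degrees, less where a joint would pass 70% of its speed; a pose out of reach is approached as far as the arm can. A call with a gripper value outside its range is refused whole. The fingers move at their own pace and stop on an object; "grip_force" is the grip in N (left out, the last holds). Time passes only in rows, so rows that do not move let the fingers close. It gives the time, the measured TCP pose, the force and the opening at its end, in the units of the state.
- robot.get_state(): the state, without advancing time (a new reading comes with each control period).
- vision.snapshot(name): name is "side" or "top"; returns a dict with "image" (420x560x3 uint8, red, green, blue), "fx", "fy", "cx", "cy" (pixels), "R" (3x3) and "t" (3): a world point X has camera coordinates R X + t. Camera axes: x right, y down, z forward; pixel columns grow to the right and rows downward; lengths in m; the calibration is good to about 2 mm. A picture is of the moment at which its call begins. There is no depth.
- robot.hand_in(): hands the job in, once; it reports no verdict.
The state is a dict: "clock": time; "joint_pos": joint angles; "dq": joint speeds; "joint_torque": joint torques, N m; "tool_pos": TCP position; "eef_rot": TCP orientation; "contact_force": force on the tool from outside, world axes, zero at the start; "wrist_torque": the same for the moment, N m; "opening": finger opening in m.
Only numpy, scipy, OpenCV 4.12 (cv2) and the standard library are available. Lean on these libraries where they do the work, as an engineer would, in place of code of your own. Each camera call takes 0.05 s, during which the arm holds its last target.

TASK

Take the stack of microscope camera parts apart from the top down, one piece at a time, and set each upright on its own place: dust plug in the small round dish, then camera in the square cradle, then coupler tube in the large round cradle, and last the spacer ring flat and centred on the keyed flange with the flange's key in the ring's notch. Set the camera down gently, never dropping it, and do not shift or knock over the small brown bottle or the white slide box.

Things in the scene. Friction and masses are not known exactly. Their poses are not given: they have to be found in the camera images.
- dust_plug: Grey plastic dust plug, the top piece of the stack at the start, standing on the camera: a round flange 22 mm in diameter and 8 mm high, above it a round grip knob 16 mm in diameter and 18 mm high (26 mm in all). Origin: centre of its underside, z up. 25 g nominal.
- camera: Small black camera, a block 32 x 32 mm and 36 mm high with flat sides, standing on the coupler tube at the start. Origin: centre of its underside; x and y square to its side faces, z up. 90 g nominal.
- coupler: Dark metal coupler tube with two bright bands, a plain closed cylinder 48 mm in diameter and 40 mm high, standing on the spacer ring at the start. Origin: centre of its underside, z up. 150 g nominal.
- spacer_ring: Brass spacer ring, the lowest piece of the stack, standing on the bench at the start: 64 mm outer diameter, 26 mm high, with one notch cut through its full height in the rim at its own +x side, 15 mm wide and 12 mm deep (20 to 32 mm from the axis, open outwards). Its rim shows all round the coupler tube. Origin: centre of its underside, z up. 200 g nominal. The four pieces are only set on one another, each up to about 3 mm off-centre, nothing is screwed.
- plug_dish: Place for the dust plug: small round grey dish fixed to the bench, 48 mm outer diameter, 38 mm inside, rim 10 mm above the bench, 5 mm thick; its floor lies 4 mm above the bench. Origin: centre of its underside on the bench, z up.
- camera_cradle: Place for the camera: square grey cradle fixed to the bench, 58 x 58 mm outside, 48 x 48 mm inside (the camera fits at any yaw), rim 10 mm above the bench, 5 mm thick; its floor lies 4 mm above the bench. Origin: centre of its underside on the bench; x and y square to its sides, z up.
- coupler_cradle: Place for the coupler tube: large round grey cradle fixed to the bench, 74 mm outer diameter, 64 mm inside, rim 10 mm above the bench, 5 mm thick; its floor lies 4 mm above the bench. Origin: centre of its underside on the bench, z up.
- keyed_flange: Place for the spacer ring: dark flat disc fixed to the bench, 76 mm in diameter, its flat top 8 mm above the bench, with one upright steel key block near its rim at its own +x side: 7 mm wide (along its y), 24 to 36 mm from the centre (along its x), rising 12 mm above the disc. With the ring centred and its +x turned to the flange's +x the key stands in the notch with 4 mm to spare on each side. Origin: centre of its underside on the bench, z up.
- oil_bottle: Bystander: small brown glass bottle with black cap, 34 mm in diameter, 65 mm high, loose, standing on the bench. Origin: centre of its underside. Leave it alone.
- slide_box: Bystander: closed white box for slides, 87 x 52 mm, 34 mm high, loose, lying on the bench. Origin: centre of its underside, x along its length. Leave it alone. (A glass dish beyond the places and the rest of the bench are not part of the job.)
Things that resemble listed ones, but are neither listed nor needed, are in the scene too. Several things have the shape of the spacer_ring; the one meant has the colours described above. Leave any green look-alike of the keyed_flange alone.

How it is judged:
By the outcome, as a careful person would: the job done as asked, in the order asked, and still so for the second after the job is handed in, with the robot touching nothing.
It also fails if it takes over 131 s, if anything falls off the work surface, if the arm or the gripper's body presses on something with over 40 N, if the wrist force passes 120 N, or if a joint passes its speed limit or range.

## Working session

There is one attempt and no reset: what is moved stays moved. The work goes in short steps, Python scripts to look and compute and a tool call to move; the robot and the scene stay as the last step left them, time stands still between calls to the robot, and variables do not carry over. Pictures are saved under pics/ and viewed, and the job is handed in when it is done.

Besides the shell and the picture viewer there is one more tool, called as name([rows], argument=value, ...), one row to a line, values as JSON. drive_tool: Moves the arm, as the interface text tells. Its arguments: {"type":"object","properties":{"motion":{"type":"array"},"grip_force":{"type":"number"}},"required":["motion"]}

```bash
mkdir -p pics; ls
python3 - <<'E'
from workcell import robot, vision
import cv2, pickle
s=robot.get_state(); print({k:s[k] for k in('clock','tool_pos','eef_rot','contact_force','opening')})
for n in('side','top'):
    d=vision.snapshot(n); pickle.dump(d,open(f'pics/{n}0.pkl','wb'))
    cv2.imwrite(f'pics/{n}0.png',d['image'][:,:,::-1]); print(n,d['fx'],d['cx'],d['cy'],d['R'],d['t'])
E
```

```text
pics
{'clock': 0.0, 'tool_pos': array([ 0.14603246, -0.63273344,  0.23026262]), 'eef_rot': array([-9.51641456e-04,  9.93570538e-01,  1.13210643e-01, -1.74605482e-04]), 'contact_force': array([-0.22266917, -0.17878509, -0.50789842]), 'opening': 0.08520984382251327}
side 475.33395101112643 279.96814129836605 206.1879013950369 [[ 0.98912862 -0.14540085  0.02198111]
 [-0.04805748 -0.46088938 -0.88615544]
 [ 0.13897861  0.87546535 -0.46286647]] [-0.51581624  0.12034078  0.98410316]
top 394.49751526386837 278.66955811041294 213.9626349784676 [[-0.00937705 -0.99986028  0.01383816]
 [-0.9896525   0.00729805 -0.14329925]
 [ 0.14317823 -0.01503869 -0.98958266]] [-0.00424544  0.50582118  0.85026929]
```

View pics/side0.png

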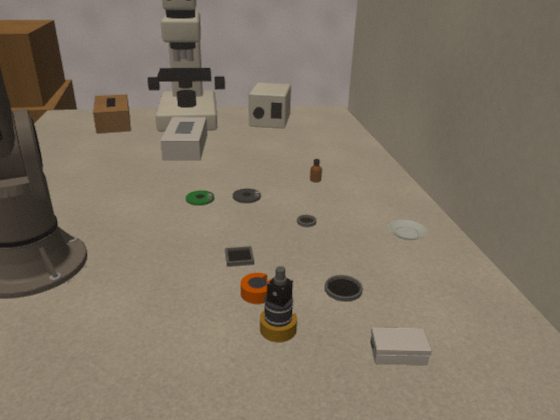

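View pics/top0.png

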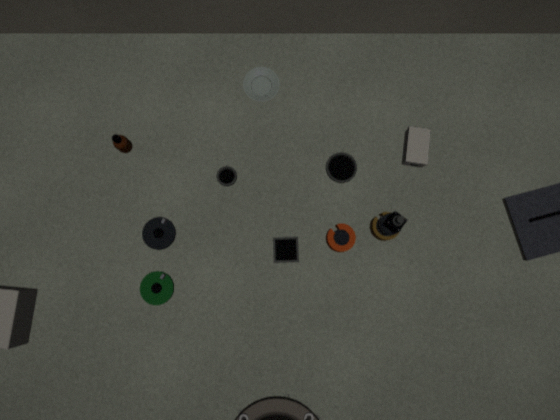

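```bash
cat > h.py <<'E'
import numpy as np, cv2, pickle
def load(f): return pickle.load(open(f,'rb'))
def ray(d,u,v,z):
    R=d['R'];C=-R.T@d['t'];w=R.T@np.array([(u-d['cx'])/d['fx'],(v-d['cy'])/d['fy'],1.]);return C+w*(z-C[2])/w[2]
def proj(d,X):
    c=d['R']@np.asarray(X,float)+d['t'];return np.array([d['fx']*c[0]/c[2]+d['cx'],d['fy']*c[1]/c[2]+d['cy']])
def crop(d,x0,y0,x1,y1,s,f,g=1.0):
    im=d['image'][y0:y1,x0:x1,::-1].astype(float)*g
    cv2.imwrite(f,cv2.resize(np.clip(im,0,255).astype(np.uint8),None,fx=s,fy=s,interpolation=cv2.INTER_CUBIC))
def snap(n,tag):
    from workcell import vision
    d=vision.snapshot(n);pickle.dump(d,open(f'pics/{n}{tag}.pkl','wb'));return d
E
python3 - <<'E'
from h import *
t=load('pics/top0.pkl');s=load('pics/side0.pkl')
crop(t,320,190,420,260,8,'pics/t_stack.png',2.2)
crop(t,100,120,300,270,4,'pics/t_places.png',2.5)
crop(s,220,250,320,350,6,'pics/s_stack.png',1.2)
crop(s,170,170,370,310,4,'pics/s_places.png',1.2)
E
```

```text
(no output)
```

View pics/t_stack.png

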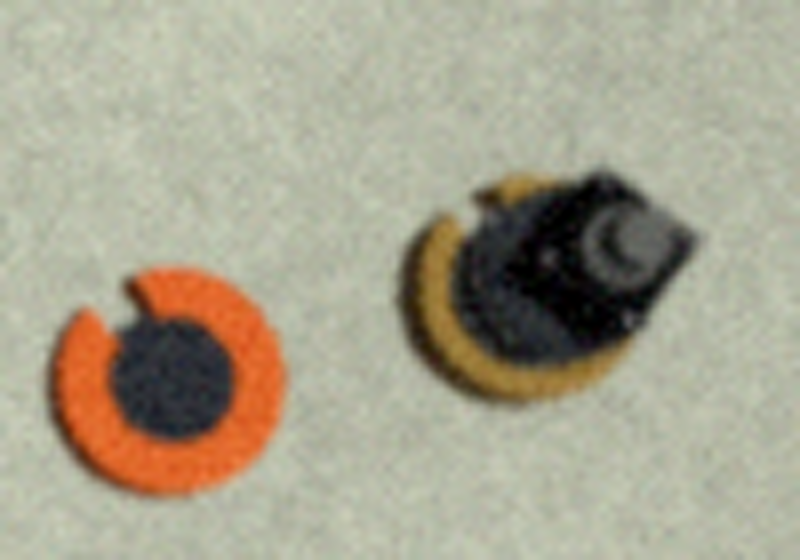

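View pics/t_places.png

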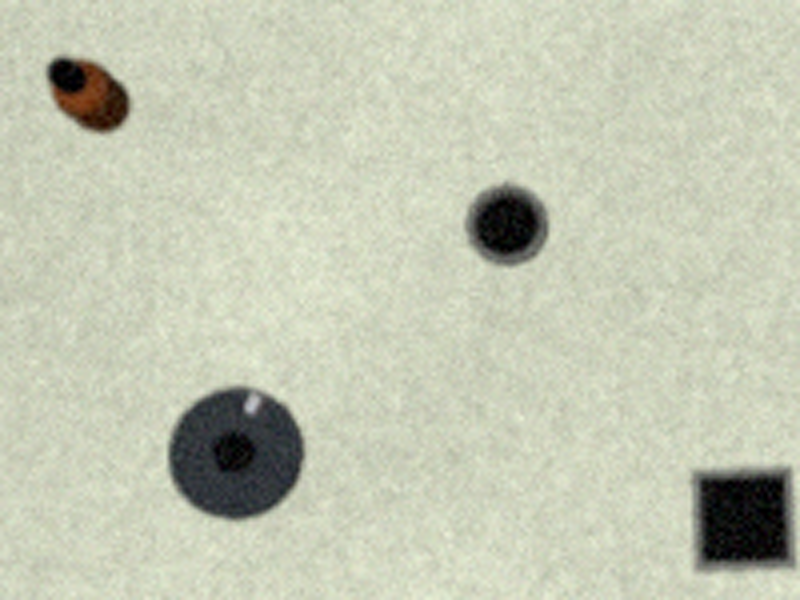

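View pics/s_stack.png

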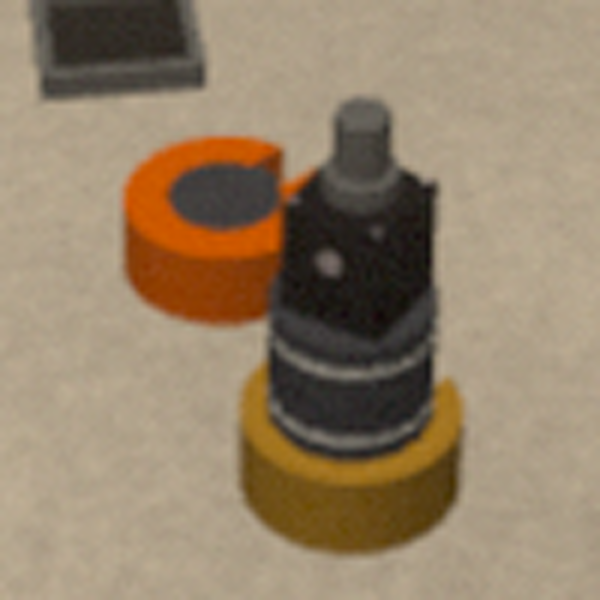

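View pics/s_places.png

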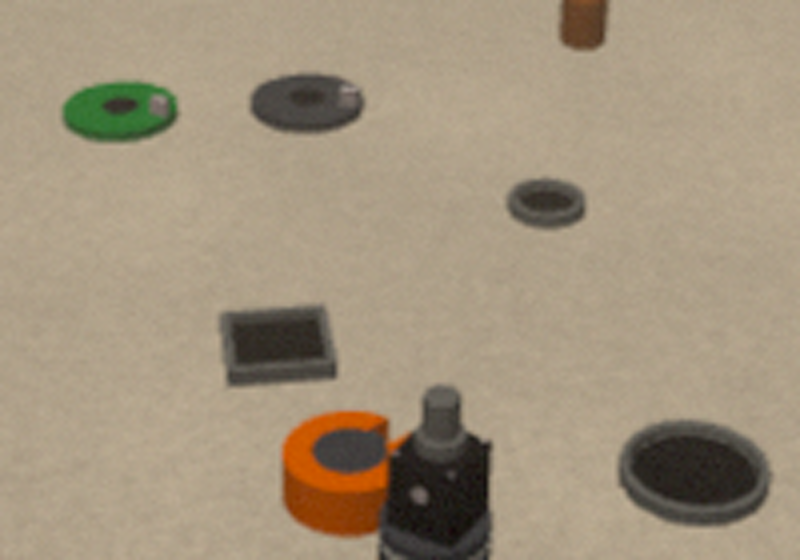

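Run:
```python
from h import *
t=load('pics/top0.pkl');s=load('pics/side0.pkl')
def blobs(d,thr,roi,zs,name):
    x0,y0,x1,y1=roi
    g=cv2.GaussianBlur(cv2.cvtColor(d['image'],cv2.COLOR_RGB2GRAY),(3,3),0)[y0:y1,x0:x1]
    S=6;g=cv2.resize(g,None,fx=S,fy=S,interpolation=cv2.INTER_CUBIC)
    bg=np.median(g); m=(g<bg*thr).astype(np.uint8)
    cs,_=cv2.findContours(m,cv2.RETR_EXTERNAL,cv2.CHAIN_APPROX_NONE)
    c=max(cs,key=cv2.contourArea);M=cv2.moments(c);u,v=M['m10']/M['m00'],M['m01']/M['m00']
    u=(u+.5)/S-.5+x0;v=(v+.5)/S-.5+y0
    el=cv2.fitEllipse(c) ; print(name,'uv',np.round([u,v],1),'bg',bg,'axes',np.round(np.array(el[1])/S,1),'rect',np.round(cv2.minAreaRect(c)[2],1),[np.round(ray(d,u,v,z)[:2],4) for z in zs])
for n,roi in dict(dish=(212,160,244,192),camcr=(265,230,308,270),coup=(318,145,364,190),flange=(135,210,185,256)).items():
    blobs(t,.8,roi,[.006,.010] if n!='flange' else [.004,.008],'top '+n)
for n,roi in dict(dish=(290,210,325,230),camcr=(218,243,262,269),coup=(318,270,368,305),flange=(228,185,266,205)).items():
    blobs(s,.8,roi,[.006,.010] if n!='flange' else [.004,.008],'side '+n)
```

```text
top dish uv [226.4 175.9] bg 81.0 axes [20.4 20.8] rect 45.0 [array([0.6017, 0.1132]), array([0.6007, 0.1127])]
top camcr uv [285.5 249.4] bg 82.0 axes [29.2 29.6] rect 87.3 [array([ 0.4279, -0.0238]), array([ 0.4277, -0.0237])]
top coup uv [340.8 167.2] bg 82.0 axes [31.  31.5] rect 21.0 [array([ 0.621 , -0.1574]), array([ 0.62  , -0.1567])]
top flange uv [158.6 233. ] bg 81.0 axes [33.5 34.7] rect 13.0 [array([0.4681, 0.2682]), array([0.4677, 0.267 ])]
side dish uv [306.2 220.6] bg 134.0 axes [12.8 20.3] rect 90.0 [array([0.6024, 0.1105]), array([0.6008, 0.1036])]
side camcr uv [239.  256.2] bg 120.0 axes [20.8 31.6] rect 85.6 [array([ 0.4288, -0.0272]), array([ 0.4284, -0.0332])]
side coup uv [343.1 288.1] bg 120.0 axes [25.7 38.2] rect 7.1 [array([ 0.6221, -0.1615]), array([ 0.6204, -0.1665])]
side flange uv [246.  195.6] bg 116.0 axes [14.5 27.6] rect 90.0 [array([0.468 , 0.2667]), array([0.4674, 0.2586])]
```

Run:
```python
from h import *
t=load('pics/top0.pkl');s=load('pics/side0.pkl')
for X in [(.468,.267)]:
    k=ray(t,163.25,220.75,.020)[:2]; d=k-np.array(ray(t,158.6,233,.006)[:2]); print('key',k,d,np.hypot(*d),np.degrees(np.arctan2(d[1],d[0])))
    im=t['image'][210:256,135:185].astype(int).sum(2)
    g=cv2.cvtColor(t['image'],cv2.COLOR_RGB2GRAY)
    roi=cv2.resize(g[212:230,152:176],None,fx=8,fy=8,interpolation=cv2.INTER_CUBIC)
    cv2.imwrite('pics/key.png',cv2.resize(roi,None,fx=3,fy=3))
def top(p): return 320+p[0]/8-.44,190+p[1]/8-.44
def side(p): return 220+p[0]/6-.42,250+p[1]/6-.42
C=lambda d:-d['R'].T@d['t']
print('C',C(t),C(s))
# plug knob top z .128
print('plug top', ray(t,*top((648,240)),.128), 'side',ray(s,*side((362,112)),.128))
for nm,p in dict(n=(605,165),e=(705,238),s=(632,330),w=(500,255)).items(): print('cam corner',nm,ray(t,*top(p),.102))
for p in [(505,402),(418,310),(428,240),(437,350),(465,385),(540,175),(640,340),(600,378)]: print('ring',p,np.round(ray(t,*top(p),.026),4))
for p in [(448,212),(490,190),(485,215),(462,240)]: print('notch',ray(t,*top(p),.026))
print('side ring L R bottom',ray(s,*side((242,400)),.026),ray(s,*side((462,412)),.026),ray(s,*side((350,488)),.026), ray(s,*side((350,552)),0))
im=cv2.cvtColor(t['image'],cv2.COLOR_RGB2HSV)
m=cv2.inRange(im,(14,120,40),(26,255,255))[190:260,370:420]
S=8;mm=cv2.resize(m,None,fx=S,fy=S,interpolation=cv2.INTER_CUBIC)
cv2.imwrite('pics/gold.png',mm)
```

```text
key [0.49448477 0.2540023 ] [ 0.02651211 -0.01363415] 0.02981245162493735 -27.21499990679997
C [0.37880733 0.00485059 0.91395429] [ 0.37922259 -0.88108455  0.57348721]
plug top [ 0.47929774 -0.252959    0.128     ] side [ 0.48131549 -0.25330632  0.128     ]
cam corner n [ 0.50247082 -0.25126152  0.102     ]
cam corner e [ 0.48303449 -0.27643905  0.102     ]
cam corner s [ 0.45911408 -0.25604943  0.102     ]
cam corner w [ 0.47898056 -0.22259313  0.102     ]
ring (505, 402) [ 0.4465 -0.2433  0.026 ]
ring (418, 310) [ 0.4728 -0.2198  0.026 ]
ring (428, 240) [ 0.4928 -0.2235  0.026 ]
ring (437, 350) [ 0.4614 -0.2247  0.026 ]
ring (465, 385) [ 0.4514 -0.2322  0.026 ]
ring (540, 175) [ 0.5113 -0.2564  0.026 ]
ring (640, 340) [ 0.4638 -0.2826  0.026 ]
ring (600, 378) [ 0.4531 -0.2706  0.026 ]
notch [ 0.50081882 -0.22958426  0.026     ]
notch [ 0.5070671 -0.2418974  0.026    ]
notch [ 0.49987672 -0.24013087  0.026     ]
notch [ 0.49274214 -0.23322466  0.026     ]
side ring L R bottom [ 0.44970228 -0.24691959  0.026     ] [ 0.51157847 -0.25957455  0.026     ] [ 0.47533425 -0.28662176  0.026     ] [ 0.47623546 -0.2839916   0.        ]
```

View pics/key.png

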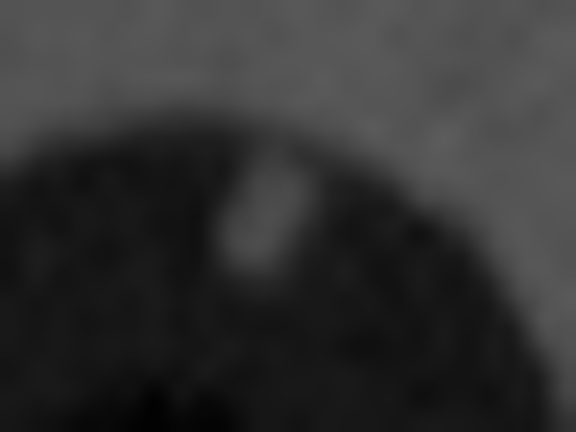

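View pics/gold.png

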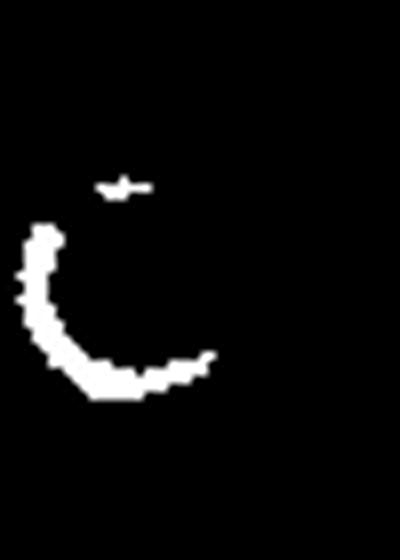

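```bash
cat >> h.py <<'E'
def goto(x,y,z,psi=None):
    from workcell import robot
    s=robot.get_state();p=s['tool_pos'];w,a,b,c=s['eef_rot']
    R=np.array([[1-2*(b*b+c*c),2*(a*b-w*c),2*(a*c+w*b)],[2*(a*b+w*c),1-2*(a*a+c*c),2*(b*c-w*a)],[2*(a*c-w*b),2*(b*c+w*a),1-2*(a*a+b*b)]])
    ps=np.degrees(np.arctan2(R[1,0],R[0,0]))
    print('t',round(s['clock'],2),'tcp',np.round(p,4),'psi',round(ps,1),'zax',np.round(R[:,2],3),'F',np.round(s['contact_force'],1),'open',round(s['opening'],4),'q',np.round(s['joint_pos'],2))
    d=np.array([x,y,z])-p
    q=np.radians(ps if psi is None else psi)
    print('turn tz',None if psi is None else round(-np.radians(psi-ps),3),' shift after turn x',round(d[0]*np.cos(q)+d[1]*np.sin(q),4),'y',round(d[0]*np.sin(q)-d[1]*np.cos(q),4),'z',round(-d[2],4))
E
python3 -c "
from h import *
goto(.480,-.253,.230,51)"
```

```text
t 0.1 tcp [ 0.146  -0.6328  0.2304] psi 13.0 zax [-0.001  0.002 -1.   ] F [-0.7  0.  -0.5] open 0.0852 q [ 1.25  0.4   0.05  1.54 -0.02  1.21 -0.05]
turn tz -0.663  shift after turn x 0.5053 y 0.0205 z 0.0004
```

drive_tool([
  [-1, 0, 0, 0, 0, 0, -0.11],
  [-1, 0, 0, 0, 0, 0, -0.11],
  [-1, 0, 0, 0, 0, 0, -0.11],
  [-1, 0, 0, 0, 0, 0, -0.11],
  [-1, 0, 0, 0, 0, 0, -0.11],
  [-1, 0, 0, 0, 0, 0, -0.113],
  [-1, 0.02, 0, 0, 0, 0, 0],
  [-1, 0.04, 0.002, 0, 0, 0, 0],
  [-1, 0.04, 0.002, 0, 0, 0, 0],
  [-1, 0.04, 0.002, 0, 0, 0, 0],
  [-1, 0.04, 0.002, 0, 0, 0, 0],
  [-1, 0.04, 0.002, 0, 0, 0, 0],
  [-1, 0.04, 0.002, 0, 0, 0, 0],
  [-1, 0.04, 0.002, 0, 0, 0, 0],
  [-1, 0.04, 0.002, 0, 0, 0, 0],
  [-1, 0.04, 0.002, 0, 0, 0, 0],
  [-1, 0.04, 0.002, 0, 0, 0, 0],
  [-1, 0.04, 0, 0, 0, 0, 0],
  [-1, 0.03, 0, 0, 0, 0, 0],
  [-1, 0.015, 0, 0, 0, 0, 0],
], grip_force=25)

```text
clock: 2.1
tool_pos: [0.4815, -0.25, 0.2311]
eef_rot: [-0.001, 0.902, 0.433, 0.001]
contact_force: [0.6, 0.6, -0.0]
opening: 0.0858
```

Run:
```python
from h import *
goto(.480,-.253,.230,51)
s=snap('side','1')
crop(s,180,200,380,350,4,'pics/s1.png',1.2)
```

```text
t 2.1 tcp [ 0.4815 -0.25    0.2311] psi 51.3 zax [ 0.     0.001 -1.   ] F [ 0.6  0.6 -0. ] open 0.0858 q [ 0.72  0.22 -0.37  1.79  0.08  1.15 -0.35]
turn tz 0.005  shift after turn x -0.0032 y 0.0008 z 0.0011
```

View pics/s1.png

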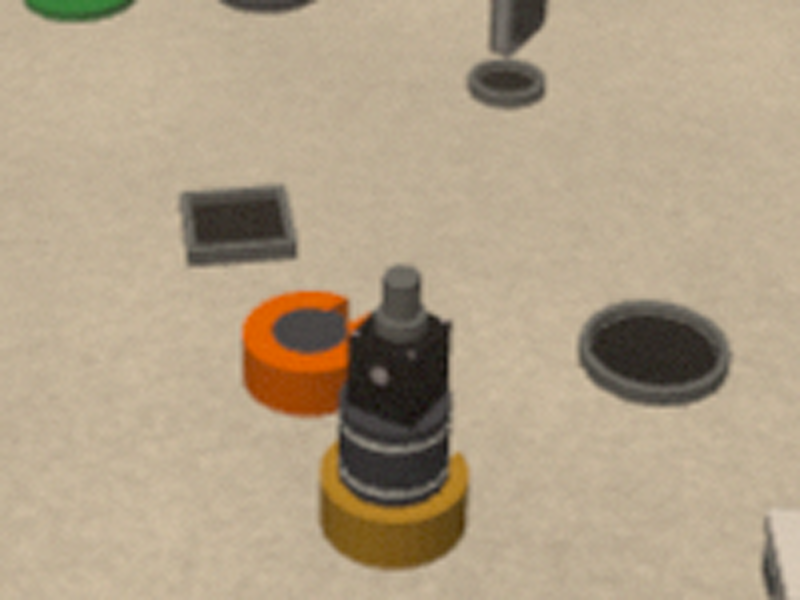

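Run:
```python
from h import *
s=load('pics/side1.pkl')
for o in(-.05,0,.05):
    print(proj(s,[.4815+o*np.sin(np.radians(51)),-.25-o*np.cos(np.radians(51)),.244]))
crop(s,200,100,400,250,4,'pics/s1b.png',1.2)
```

```text
[253.77841024 195.65139034]
[281.39754351 203.67746401]
[310.77169231 212.21354224]
```

View pics/s1b.png

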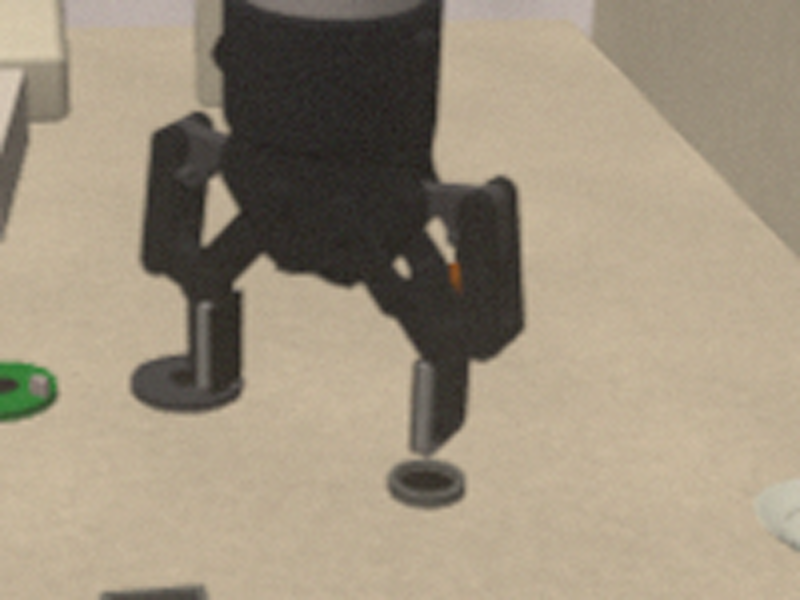

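drive_tool([
  [-1, -0.003, 0.001, 0.02, 0, 0, 0],
  [-1, 0, 0, 0.025, 0, 0, 0],
  [-1, 0, 0, 0.025, 0, 0, 0],
  [-1, 0, 0, 0.02, 0, 0, 0],
  [-1, 0, 0, 0.015, 0, 0, 0],
  [-0.3, 0, 0, 0.012, 0, 0, 0],
  [-0.3, 0, 0, 0, 0, 0, 0],
  [-0.3, 0, 0, 0, 0, 0, 0],
])

```text
clock: 2.95
tool_pos: [0.4785, -0.2569, 0.1145]
eef_rot: [0.0, 0.903, 0.43, 0.0]
contact_force: [-0.6, -1.0, 0.4]
opening: 0.0555
```

Run:
```python
from h import *
goto(.480,-.253,.113,51)
s=snap('side','2')
crop(s,230,200,330,275,8,'pics/s2.png',1.4)
```

```text
t 2.95 tcp [ 0.4785 -0.2569  0.1145] psi 51.0 zax [ 0. -0. -1.] F [-0.6 -1.   0.4] open 0.0555 q [ 0.7   0.35 -0.35  1.91  0.15  0.91 -0.4 ]
turn tz -0.001  shift after turn x 0.004 y -0.0013 z 0.0015
```

View pics/s2.png

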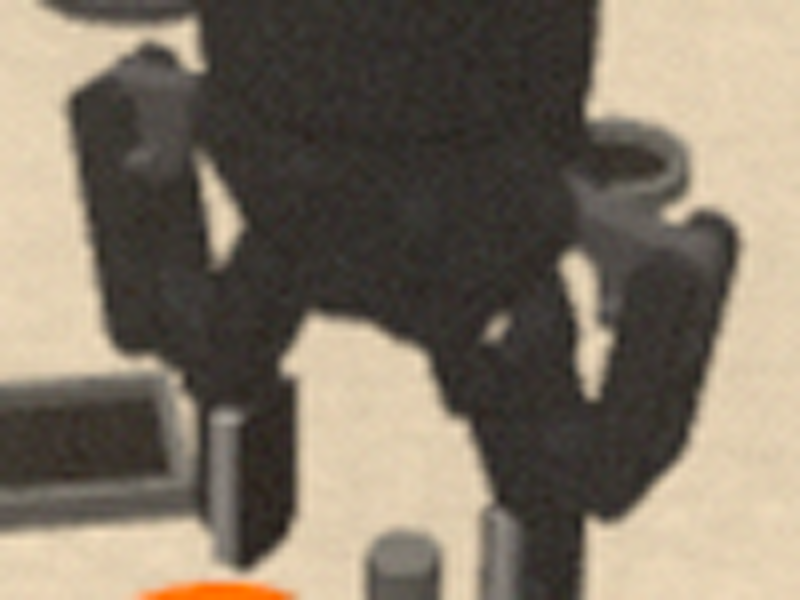

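drive_tool([
  [-0.3, 0.003, 0, 0.001, 0, 0, 0],
  [0.1, 0, 0, 0, 0, 0, 0],
  [0.3, 0, 0, 0, 0, 0, 0],
  [0.4, 0, 0, 0, 0, 0, 0],
  [0.5, 0, 0, 0, 0, 0, 0],
])

```text
clock: 3.5
tool_pos: [0.4804, -0.2543, 0.1134]
eef_rot: [0.0, 0.903, 0.43, 0.0]
contact_force: [0.1, 0.7, -1.1]
opening: 0.0214
```

Run:
```python
from h import *
goto(.480,-.253,.113,51)
s=snap('side','3')
crop(s,230,220,330,295,8,'pics/s3.png',1.4)
```

```text
t 3.5 tcp [ 0.4804 -0.2543  0.1134] psi 51.0 zax [ 0. -0. -1.] F [ 0.1  0.7 -1.1] open 0.0214 q [ 0.7   0.35 -0.35  1.91  0.15  0.91 -0.41]
turn tz -0.0  shift after turn x 0.0007 y -0.0012 z 0.0004
```

View pics/s3.png

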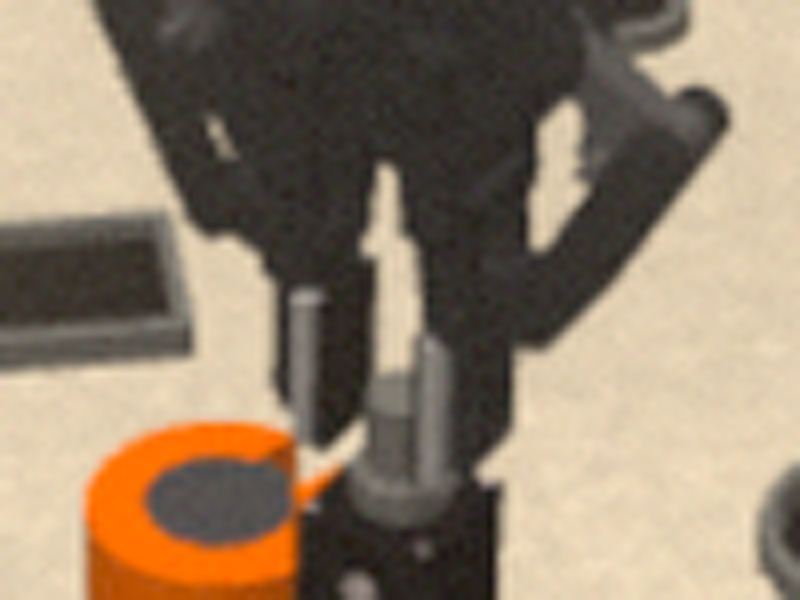

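drive_tool([
  [0.5, 0, 0.0015, -0.001, 0, 0, 0],
  [0.7, 0, 0, 0, 0, 0, 0],
  [0.8, 0, 0, 0, 0, 0, 0],
  [0.9, 0, 0, 0, 0, 0, 0],
  [1, 0, 0, 0, 0, 0, 0],
  [1, 0, 0, 0, 0, 0, 0],
  [1, 0, 0, 0, 0, 0, 0],
])

```text
clock: 4.25
tool_pos: [0.482, -0.2554, 0.1146]
eef_rot: [0.0, 0.903, 0.43, 0.0]
contact_force: [0.5, -0.2, 3.2]
opening: 0.0145
```

drive_tool([
  [1, 0, 0, -0.005, 0, 0, 0],
  [1, 0, 0, -0.01, 0, 0, 0],
  [1, 0, 0, -0.01, 0, 0, 0],
  [1, 0, 0, -0.02, 0, 0, 0],
  [1, 0, 0, -0.02, 0, 0, 0],
  [1, 0, 0, -0.02, 0, 0, 0],
  [1, 0, 0, 0, 0, 0, 0],
])

```text
clock: 4.95
tool_pos: [0.4837, -0.2559, 0.203]
eef_rot: [0.003, 0.903, 0.43, 0.002]
contact_force: [-1.3, 0.2, 0.0]
opening: 0.0144
```

Run:
```python
from h import *
goto(.602,.112,.198,90)
s=snap('side','4')
t=snap('top','4')
crop(s,200,170,340,350,3,'pics/s4.png',1.3)
crop(t,320,190,420,260,8,'pics/t4.png',2.2)
```

```text
t 4.95 tcp [ 0.4837 -0.2559  0.203 ] psi 51.0 zax [ 0.006 -0.003 -1.   ] F [-1.3  0.2  0. ] open 0.0144 q [ 0.71  0.25 -0.36  1.82  0.1   1.09 -0.36]
turn tz -0.681  shift after turn x 0.3679 y 0.1183 z 0.005
```

View pics/s4.png

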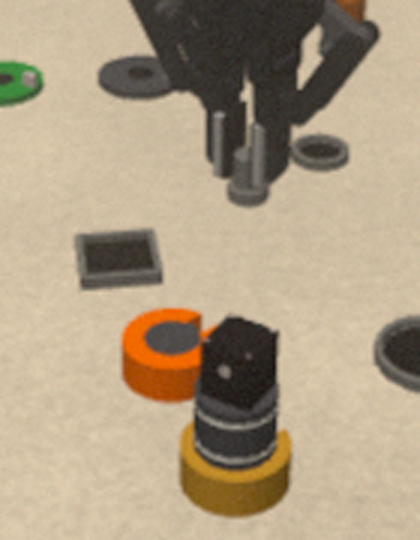

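drive_tool([
  [1, 0.012, -0.005, 0, 0, 0, 0],
  [1, 0.025, -0.0096, 0, 0, 0, 0],
  [1, 0.03, -0.0116, 0, 0, 0, 0],
  [1, 0.03, -0.0116, 0, 0, 0, 0],
  [1, 0.03, -0.0116, 0, 0, 0, 0],
  [1, 0.03, -0.0116, 0, 0, 0, 0],
  [1, 0.03, -0.0116, 0, 0, 0, 0],
  [1, 0.03, -0.0116, 0, 0, 0, 0],
  [1, 0.03, -0.0116, 0, 0, 0, 0],
  [1, 0.03, -0.0116, 0, 0, 0, 0],
  [1, 0.03, -0.0116, 0, 0, 0, 0],
  [1, 0.03, -0.0116, 0, 0, 0, 0],
  [1, 0.015, -0.006, 0, 0, 0, 0],
  [1, 0.008, -0.003, 0, 0, 0, 0],
  [1, 0, 0, 0, 0, 0, 0],
  [1, 0, 0, 0, 0, 0, 0],
  [1, 0, 0, 0, 0, 0, 0],
])

```text
clock: 6.75
tool_pos: [0.5996, 0.1102, 0.1991]
eef_rot: [0.001, 0.903, 0.429, -0.0]
contact_force: [-0.3, 1.2, 0.4]
opening: 0.0145
```

Run:
```python
from h import *
goto(.602,.112,.060)
```

```text
t 6.75 tcp [0.5996 0.1102 0.1991] psi 50.8 zax [-0.    -0.001 -1.   ] F [-0.3  1.2  0.4] open 0.0145 q [ 0.16  0.39 -0.53  1.66  0.22  1.15 -1.12]
turn tz None  shift after turn x 0.0029 y 0.0007 z 0.1391
```

View pics/t4.png

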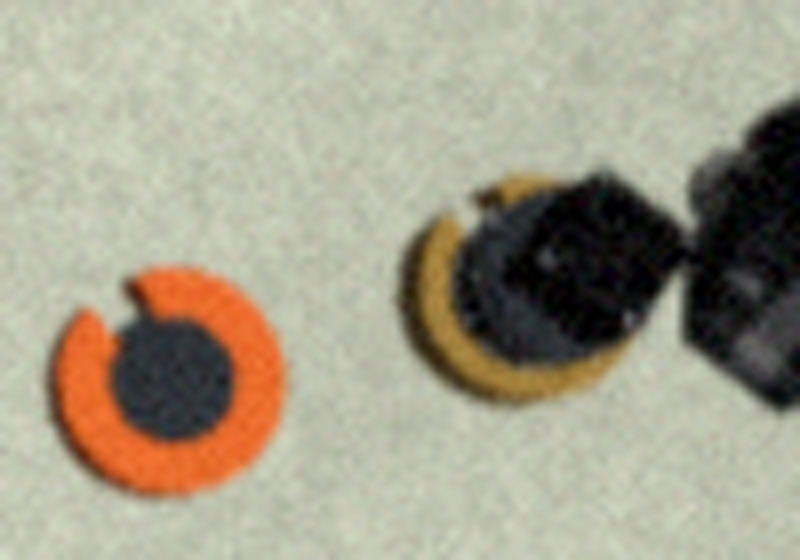

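drive_tool([
  [1, 0.003, 0.001, 0.02, 0, 0, 0],
  [1, 0, 0, 0.03, 0, 0, 0],
  [1, 0, 0, 0.03, 0, 0, 0],
  [1, 0, 0, 0.03, 0, 0, 0],
  [1, 0, 0, 0.02, 0, 0, 0],
  [1, 0, 0, 0.01, 0, 0, 0],
  [1, 0, 0, 0.01, 0, 0, 0],
  [1, 0, 0, 0, 0, 0, 0],
  [1, 0, 0, 0, 0, 0, 0],
  [1, 0, 0, 0, 0, 0, 0],
])

```text
clock: 7.75
tool_pos: [0.6033, 0.1143, 0.0505]
eef_rot: [0.0, 0.903, 0.43, 0.001]
contact_force: [0.5, 0.4, 0.1]
opening: 0.0142
```

Run:
```python
from h import *
goto(.602,.112,.019)
s=snap('side','5')
crop(s,260,160,360,235,8,'pics/s5.png',1.4)
```

```text
t 7.75 tcp [0.6033 0.1143 0.0505] psi 51.0 zax [ 0.002  0.    -1.   ] F [0.5 0.4 0.1] open 0.0142 q [ 0.1   0.56 -0.48  1.78  0.33  0.88 -1.2 ]
turn tz None  shift after turn x -0.0027 y 0.0004 z 0.0315
```

View pics/s5.png

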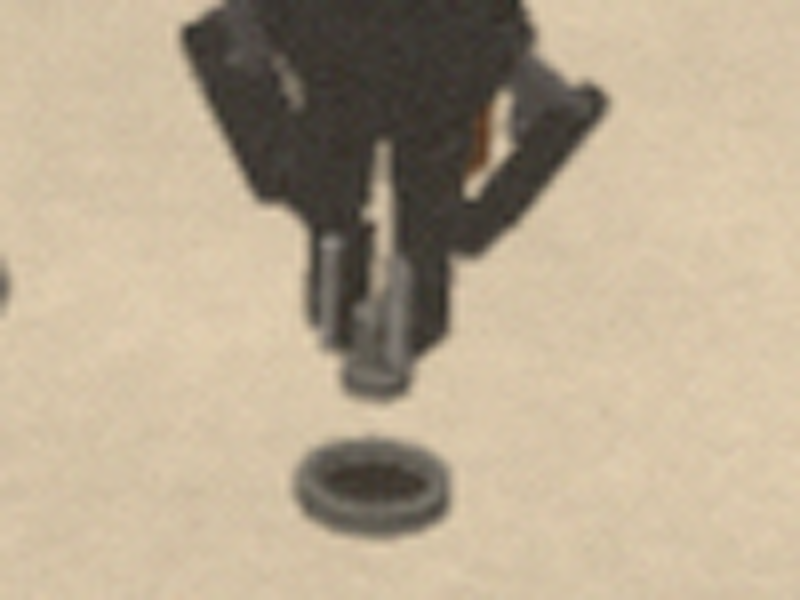

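drive_tool([
  [1, -0.002, 0, 0.01, 0, 0, 0],
  [1, 0, 0, 0.01, 0, 0, 0],
  [1, 0, 0, 0.006, 0, 0, 0],
  [1, 0, 0, 0.003, 0, 0, 0],
  [1, 0, 0, 0.002, 0, 0, 0],
  [1, 0, 0, 0.001, 0, 0, 0],
  [1, 0, 0, 0.001, 0, 0, 0],
  [1, 0, 0, 0, 0, 0, 0],
  [1, 0, 0, 0, 0, 0, 0],
])

```text
clock: 8.7
tool_pos: [0.6014, 0.1127, 0.0167]
eef_rot: [0.0, 0.903, 0.43, 0.0]
contact_force: [-0.5, 0.4, 0.8]
opening: 0.0146
```

Run:
```python
from h import *
goto(.602,.112,.0166)
s=snap('side','6')
crop(s,260,160,360,235,8,'pics/s6.png',1.4)
```

```text
t 8.7 tcp [0.6014 0.1127 0.0167] psi 51.0 zax [ 0.001  0.    -1.   ] F [-0.5  0.4  0.8] open 0.0146 q [ 0.09  0.6  -0.46  1.8   0.35  0.82 -1.22]
turn tz None  shift after turn x -0.0002 y 0.0009 z 0.0001
```

View pics/s6.png

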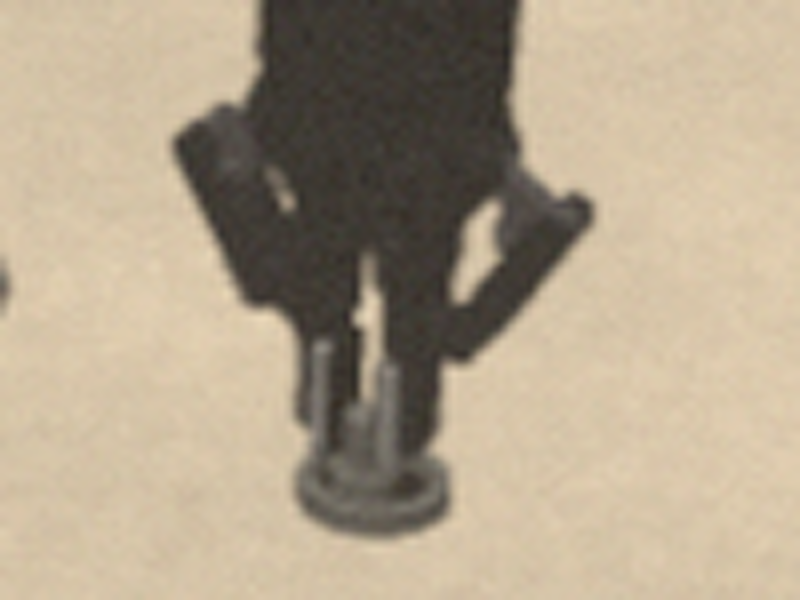

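drive_tool([
  [1, 0, 0, 0.0005, 0, 0, 0],
  [1, 0, 0, 0.0005, 0, 0, 0],
  [1, 0, 0, 0, 0, 0, 0],
])

```text
clock: 9.05
tool_pos: [0.6015, 0.1127, 0.0166]
eef_rot: [0.0, 0.903, 0.43, 0.0]
contact_force: [-2.9, -1.0, 8.1]
opening: 0.0148
```

drive_tool([
  [0.6, 0, 0, 0, 0, 0, 0],
  [0.2, 0, 0, 0, 0, 0, 0],
  [0.2, 0, 0, 0, 0, 0, 0],
  [0.2, 0, 0, 0, 0, 0, 0],
  [0.2, 0, 0, -0.01, 0, 0, 0],
  [0.2, 0, 0, -0.02, 0, 0, 0],
  [0.2, 0, 0, -0.03, 0, 0, 0],
  [0, 0, 0, -0.04, 0, 0, 0],
  [-0.5, 0, 0, -0.04, 0, 0, 0],
  [-1, 0, 0, -0.03, 0, 0, 0],
  [-1, 0, 0, -0.01, 0, 0, 0],
  [-1, 0, 0, 0, 0, 0, 0],
])

```text
clock: 10.25
tool_pos: [0.6021, 0.1129, 0.1972]
eef_rot: [0.001, 0.903, 0.43, 0.002]
contact_force: [0.7, -0.1, -0.5]
opening: 0.0856
```

Run:
```python
from h import *
goto(.481,-.2535,.200)
s=snap('side','7')
crop(s,220,180,360,285,5,'pics/s7.png',1.4)
t=load('pics/top4.pkl')
# camera top outline from top: dark blob of camera
def top(p): return 320+p[0]/8-.44,190+p[1]/8-.44
for p in [(605,165),(693,240),(610,350),(500,250)]: print(np.round(ray(t,*top(p),.102),4))
```

```text
t 10.25 tcp [0.6021 0.1129 0.1972] psi 51.0 zax [ 0.004  0.    -1.   ] F [ 0.7 -0.1 -0.5] open 0.0856 q [ 0.16  0.4  -0.54  1.66  0.22  1.14 -1.12]
turn tz None  shift after turn x -0.3609 y 0.1366 z -0.0028
[ 0.5025 -0.2513  0.102 ]
[ 0.4825 -0.2733  0.102 ]
[ 0.454 -0.25   0.102]
[ 0.4803 -0.2227  0.102 ]
```

View pics/s7.png

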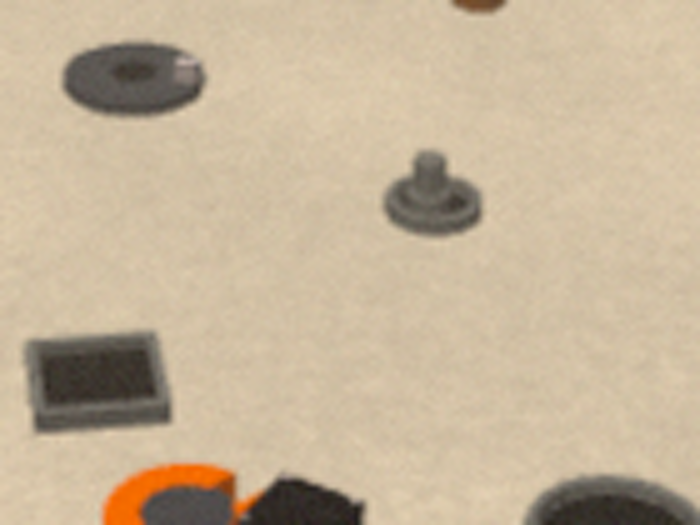

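Run:
```python
from h import *
t=snap('top','7');t4=load('pics/top4.pkl')
t['image']=((t['image'].astype(float)+t4['image'])/2).astype(np.uint8)
crop(t,365,200,415,245,15,'pics/t7.png',5)
s=load('pics/side7.pkl')
crop(s,250,270,310,345,8,'pics/s7b.png',2.5)
```

```text
(no output)
```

View pics/t7.png

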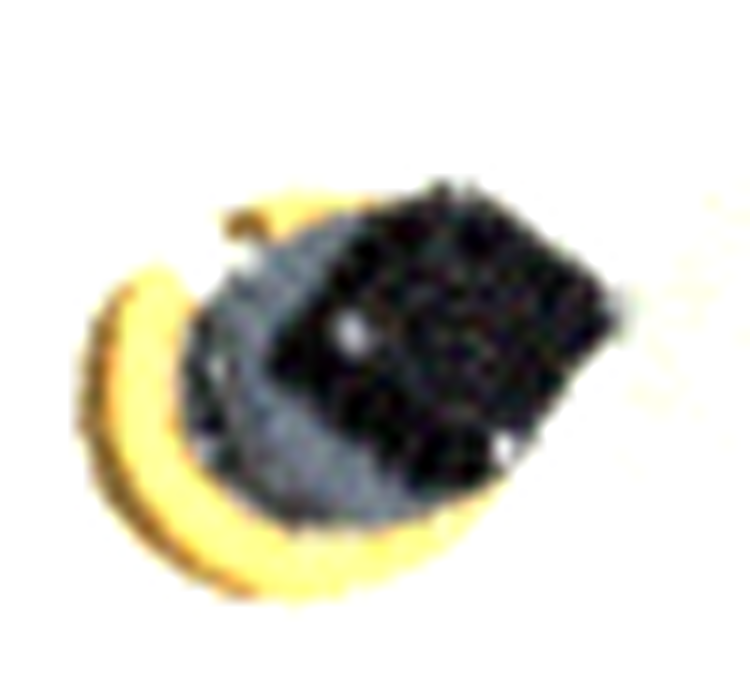

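View pics/s7b.png

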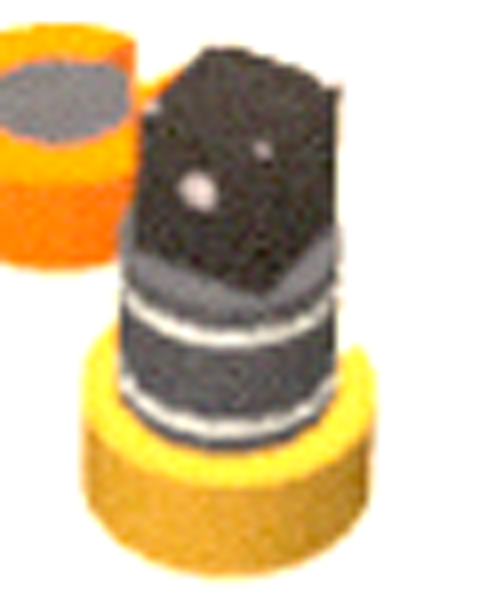

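Run:
```python
from h import *
t=load('pics/top7.pkl');s=load('pics/side7.pkl')
T=lambda p,z:ray(t,365+p[0]/15-.47,200+p[1]/15-.47,z)[:2]
S=lambda p,z:ray(s,250+p[0]/8-.44,270+p[1]/8-.44,z)[:2]
a=[T((455,185),.102),T((622,312),.102),T((505,450),.102),T((275,360),.066)]
b=[S((220,45),.102),S((147,108),.102),S((340,88),.102),S((262,297),.066),S((137,250),.066),S((340,232),.066)]
print(np.round(a,4));print(np.round(b,4))
ang=lambda p,q:np.degrees(np.arctan2(*(q-p)[::-1]))%90
print(ang(a[0],a[1]),ang(a[1],a[2]),ang(b[0],b[1]),ang(b[0],b[2]),ang(b[3],b[4]),ang(b[3],b[5]))
print((a[0]+a[2])/2,(b[1]+b[2])/2,(b[4]+b[5])/2)
```

```text
[[ 0.4989 -0.2504]
 [ 0.4809 -0.2728]
 [ 0.4618 -0.2554]
 [ 0.4788 -0.2342]]
[[ 0.4796 -0.236 ]
 [ 0.4617 -0.2558]
 [ 0.5021 -0.2537]
 [ 0.4836 -0.2743]
 [ 0.4599 -0.2563]
 [ 0.503  -0.2555]]
51.176096392022316 47.79421973828326 47.96020147696282 51.81458384151297 52.70791182054231 44.07537123685704
[ 0.48035809 -0.25291781] [ 0.48191263 -0.25476879] [ 0.48148505 -0.25588821]
```

drive_tool([
  [-1, -0.012, 0.005, 0, 0, 0, 0.009],
  [-1, -0.025, 0.0096, 0, 0, 0, 0.009],
  [-1, -0.03, 0.0114, 0, 0, 0, 0],
  [-1, -0.03, 0.0114, 0, 0, 0, 0],
  [-1, -0.03, 0.0114, 0, 0, 0, 0],
  [-1, -0.03, 0.0114, 0, 0, 0, 0],
  [-1, -0.03, 0.0114, 0, 0, 0, 0],
  [-1, -0.03, 0.0114, 0, 0, 0, 0],
  [-1, -0.03, 0.0114, 0, 0, 0, 0],
  [-1, -0.03, 0.0114, 0, 0, 0, 0],
  [-1, -0.03, 0.0114, 0, 0, 0, 0],
  [-1, -0.03, 0.0114, 0, 0, 0, 0],
  [-1, -0.015, 0.006, 0, 0, 0, 0],
  [-1, -0.009, 0.002, 0, 0, 0, 0],
  [-1, 0, 0, 0, 0, 0, 0],
  [-1, 0, 0, 0, 0, 0, 0],
  [-1, 0, 0, 0, 0, 0, 0],
])

```text
clock: 12.05
tool_pos: [0.4743, -0.2503, 0.1951]
eef_rot: [-0.0, 0.906, 0.423, 0.0]
contact_force: [-0.2, -0.8, 0.2]
opening: 0.0858
```

Run:
```python
from h import *
goto(.481,-.254,.0765)
```

```text
t 12.05 tcp [ 0.4743 -0.2503  0.1951] psi 50.1 zax [-0.     0.001 -1.   ] F [-0.2 -0.8  0.2] open 0.0858 q [ 0.72  0.24 -0.37  1.84  0.1   1.07 -0.38]
turn tz None  shift after turn x 0.0014 y 0.0075 z 0.1186
```

drive_tool([
  [-1, 0.0015, 0.0075, 0, 0, 0, 0],
  [-1, 0, 0, 0.02, 0, 0, 0],
  [-1, 0, 0, 0.025, 0, 0, 0],
  [-1, 0, 0, 0.025, 0, 0, 0],
  [-1, 0, 0, 0.02, 0, 0, 0],
  [-1, 0, 0, 0.015, 0, 0, 0],
  [-0.5, 0, 0, 0.01, 0, 0, 0],
  [-0.3, 0, 0, 0.003, 0, 0, 0],
  [-0.2, 0, 0, 0, 0, 0, 0],
  [-0.1, 0, 0, 0, 0, 0, 0],
  [-0.1, 0, 0, 0, 0, 0, 0],
])

```text
clock: 13.15
tool_pos: [0.4813, -0.2558, 0.0782]
eef_rot: [0.001, 0.906, 0.422, 0.001]
contact_force: [0.2, 0.6, 0.8]
opening: 0.0468
```

Run:
```python
from h import *
goto(.481,-.254,.0765)
s=snap('side','8')
crop(s,230,230,330,305,8,'pics/s8.png',1.6)
```

```text
t 13.15 tcp [ 0.4813 -0.2558  0.0782] psi 50.0 zax [ 0.002 -0.001 -1.   ] F [0.2 0.6 0.8] open 0.0468 q [ 0.69  0.4  -0.35  1.93  0.18  0.84 -0.45]
turn tz None  shift after turn x 0.0012 y -0.0014 z 0.0017
```

View pics/s8.png

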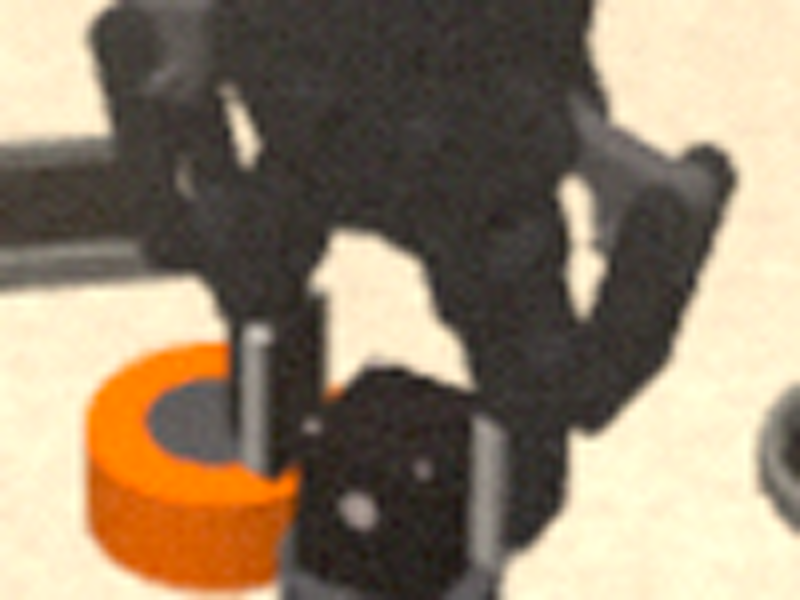

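drive_tool([
  [-0.1, 0.001, -0.001, 0.001, 0, 0, 0],
  [0.1, 0, 0, 0, 0, 0, 0],
  [0.2, 0, 0, 0, 0, 0, 0],
  [0.3, 0, 0, 0, 0, 0, 0],
  [0.4, 0, 0, 0, 0, 0, 0],
  [0.5, 0, 0, 0, 0, 0, 0],
  [0.7, 0, 0, 0, 0, 0, 0],
  [1, 0, 0, 0, 0, 0, 0],
  [1, 0, 0, 0, 0, 0, 0],
  [1, 0, 0, 0, 0, 0, 0],
], grip_force=30)

```text
clock: 14.2
tool_pos: [0.4808, -0.2542, 0.0766]
eef_rot: [0.0, 0.906, 0.422, 0.0]
contact_force: [1.0, 0.3, 4.8]
opening: 0.0315
```

drive_tool([
  [1, 0, 0, -0.003, 0, 0, 0],
  [1, 0, 0, -0.005, 0, 0, 0],
  [1, 0, 0, -0.01, 0, 0, 0],
  [1, 0, 0, -0.02, 0, 0, 0],
  [1, 0, 0, -0.02, 0, 0, 0],
  [1, 0, 0, -0.02, 0, 0, 0],
  [1, 0, 0, -0.01, 0, 0, 0],
  [1, 0, 0, 0, 0, 0, 0],
  [1, 0, 0, 0, 0, 0, 0],
])

```text
clock: 15.1
tool_pos: [0.48, -0.254, 0.1639]
eef_rot: [-0.0, 0.906, 0.422, -0.0]
contact_force: [-0.7, 0.7, -0.8]
opening: 0.0315
```

Run:
```python
from h import *
goto(.428,-.025,.165)
s=snap('side','9')
crop(s,220,180,320,345,5,'pics/s9.png',1.6)
```

```text
t 15.1 tcp [ 0.48   -0.254   0.1639] psi 50.0 zax [-0.001  0.    -1.   ] F [-0.7  0.7 -0.8] open 0.0315 q [ 0.72  0.29 -0.37  1.86  0.12  1.01 -0.4 ]
turn tz None  shift after turn x 0.1418 y -0.1871 z -0.0011
```

View pics/s9.png

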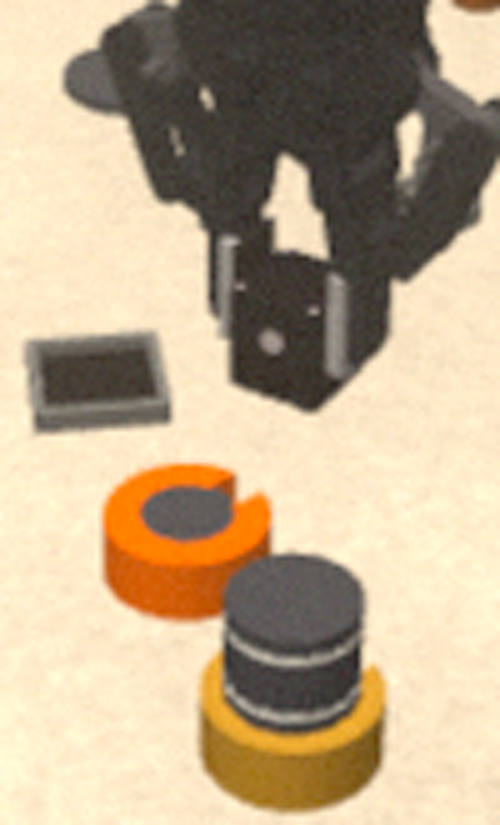

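drive_tool([
  [1, 0, 0, 0, 0, 0, -0.11],
  [1, 0, 0, 0, 0, 0, -0.11],
  [1, 0, 0, 0, 0, 0, -0.11],
  [1, 0, 0, 0, 0, 0, -0.11],
  [1, 0, 0, 0, 0, 0, -0.11],
  [1, 0, 0, 0, 0, 0, -0.11],
  [1, 0.012, -0.003, 0, 0, 0, 0],
  [1, 0.025, -0.007, 0, 0, 0, 0],
  [1, 0.03, -0.008, 0, 0, 0, 0],
  [1, 0.03, -0.008, 0, 0, 0, 0],
  [1, 0.03, -0.008, 0, 0, 0, 0],
  [1, 0.03, -0.008, 0, 0, 0, 0],
  [1, 0.03, -0.008, 0, 0, 0, 0],
  [1, 0.025, -0.006, 0, 0, 0, 0],
  [1, 0.012, -0.003, 0, 0, 0, 0],
  [1, 0.003, -0.001, 0, 0, 0, 0],
  [1, 0, 0, 0, 0, 0, 0],
  [1, 0, 0, 0, 0, 0, 0],
  [1, 0, 0, 0, 0, 0, 0],
])

```text
clock: 17.05
tool_pos: [0.4295, -0.0261, 0.1641]
eef_rot: [-0.0, 0.722, 0.692, -0.0]
contact_force: [-0.6, -0.1, -0.7]
opening: 0.0317
```

Run:
```python
from h import *
goto(.428,-.025,.055)
```

```text
t 17.05 tcp [ 0.4295 -0.0261  0.1641] psi 87.6 zax [-0. -0. -1.] F [-0.6 -0.1 -0.7] open 0.0317 q [ 0.57  0.1  -0.64  2.1   0.08  0.96 -0.15]
turn tz None  shift after turn x 0.001 y -0.0015 z 0.1091
```

drive_tool([
  [1, 0.001, -0.0015, 0.01, 0, 0, 0],
  [1, 0, 0, 0.025, 0, 0, 0],
  [1, 0, 0, 0.03, 0, 0, 0],
  [1, 0, 0, 0.025, 0, 0, 0],
  [1, 0, 0, 0.015, 0, 0, 0],
  [1, 0, 0, 0.01, 0, 0, 0],
  [1, 0, 0, 0, 0, 0, 0],
  [1, 0, 0, 0, 0, 0, 0],
  [1, 0, 0, 0, 0, 0, 0],
])

```text
clock: 17.95
tool_pos: [0.4288, -0.024, 0.05]
eef_rot: [0.001, 0.721, 0.693, 0.001]
contact_force: [1.1, 0.0, -0.8]
opening: 0.0315
```

Run:
```python
from h import *
goto(.428,-.025,.0146)
s=snap('side','10')
crop(s,190,200,290,275,8,'pics/s10.png',1.6)
```

```text
t 17.95 tcp [ 0.4288 -0.024   0.05  ] psi 87.8 zax [ 0.002 -0.    -1.   ] F [ 1.1  0.  -0.8] open 0.0315 q [ 0.49  0.3  -0.6   2.21  0.26  0.7  -0.33]
turn tz None  shift after turn x -0.0011 y -0.0007 z 0.0354
```

View pics/s10.png

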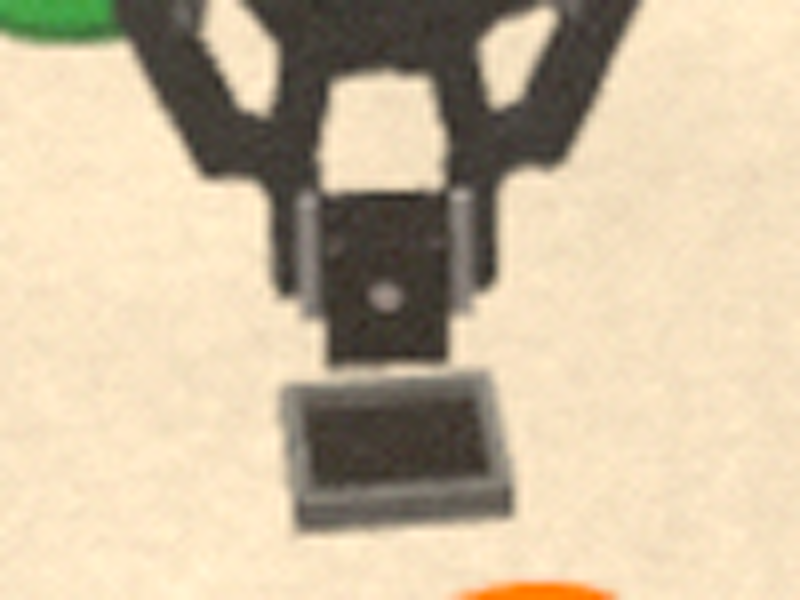

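Run:
```python
from h import *
s=load('pics/side10.pkl')
f=lambda p,z:np.round(ray(s,190+p[0]/8-.44,200+p[1]/8-.44,z),4)
print('cam front bottom',f((330,362),.0394),f((448,362),.0394))
print('cradle rim outer',f((283,386),.01),f((491,374),.01),f((514,490),.01),f((295,505),.01))
```

```text
cam front bottom [ 0.4118 -0.0329  0.0394] [ 0.4424 -0.0363  0.0394]
cradle rim outer [0.4002 0.003  0.01  ] [0.4571 0.0028 0.01  ] [ 0.4579 -0.0541  0.01  ] [ 0.4008 -0.0546  0.01  ]
```

Run:
```python
from h import *
s=load('pics/side10.pkl')
for dy in(-.016,.016):
  for z in (.0394,.0754):
    print(dy,z,[np.round((proj(s,(.4288+dx,-.024+dy,z))-[190,200]+.44)*8) for dx in(-.016,.016)])
t=snap('top','10'); crop(t,240,200,340,275,8,'pics/t10.png',3)
```

```text
-0.016 0.0394 [array([335., 376.]), array([458., 369.])]
-0.016 0.0754 [array([332., 257.]), array([457., 250.])]
0.016 0.0394 [array([329., 312.]), array([448., 305.])]
0.016 0.0754 [array([325., 195.]), array([447., 189.])]
```

View pics/t10.png

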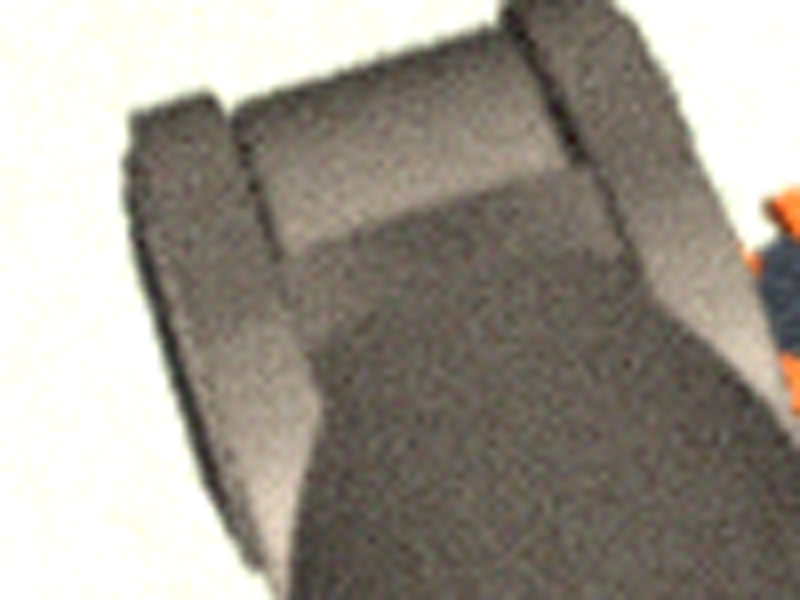

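drive_tool([
  [1, -0.002, 0, 0.01, 0, 0, 0],
  [1, 0, 0, 0.01, 0, 0, 0],
  [1, 0, 0, 0.006, 0, 0, 0],
  [1, 0, 0, 0.003, 0, 0, 0],
  [1, 0, 0, 0.002, 0, 0, 0],
  [1, 0, 0, 0.001, 0, 0, 0],
  [1, 0, 0, 0.001, 0, 0, 0],
  [1, 0, 0, 0.001, 0, 0, 0],
  [1, 0, 0, 0, 0, 0, 0],
  [1, 0, 0, 0, 0, 0, 0],
])

```text
clock: 19.05
tool_pos: [0.428, -0.0259, 0.0154]
eef_rot: [0.0, 0.721, 0.693, 0.0]
contact_force: [0.3, -0.1, 0.4]
opening: 0.0314
```

Run:
```python
from h import *
goto(.428,-.025,.0146)
s=snap('side','11')
crop(s,190,200,290,275,8,'pics/s11.png',1.6)
```

```text
t 19.05 tcp [ 0.428  -0.0259  0.0154] psi 87.8 zax [ 0. -0. -1.] F [ 0.3 -0.1  0.4] open 0.0314 q [ 0.45  0.36 -0.57  2.23  0.33  0.63 -0.39]
turn tz None  shift after turn x 0.0009 y 0.0 z 0.0008
```

View pics/s11.png

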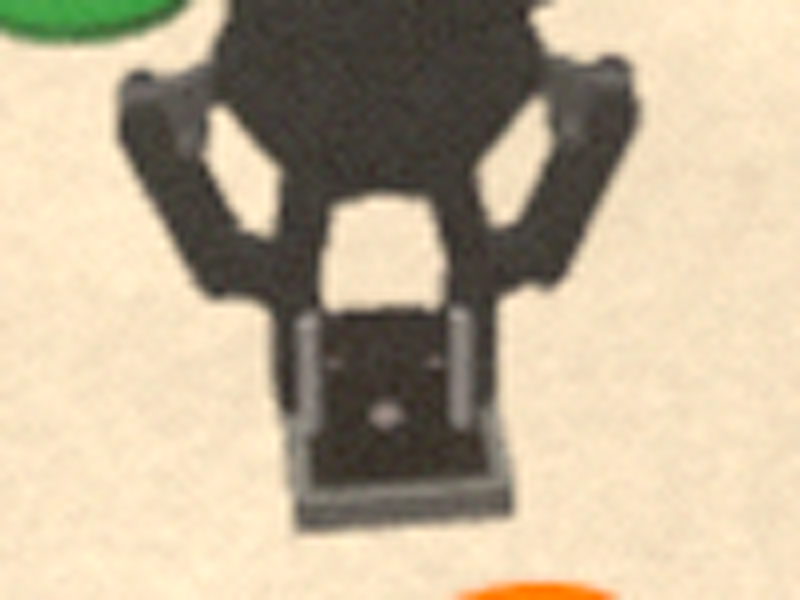

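Inside the cradle, about 1 mm above the floor, so I lower it until it touches.

drive_tool([
  [1, 0, 0, 0.0005, 0, 0, 0],
  [1, 0, 0, 0.0005, 0, 0, 0],
  [1, 0, 0, 0.0003, 0, 0, 0],
  [1, 0, 0, 0, 0, 0, 0],
])

```text
clock: 19.5
tool_pos: [0.4279, -0.0259, 0.0145]
eef_rot: [0.0, 0.721, 0.693, -0.0]
contact_force: [-2.1, -0.2, 7.1]
opening: 0.0315
```

drive_tool([
  [0.3, 0, 0, -0.0005, 0, 0, 0],
  [0.1, 0, 0, 0, 0, 0, 0],
  [-0.1, 0, 0, 0, 0, 0, 0],
  [-0.2, 0, 0, 0, 0, 0, 0],
  [-0.2, 0, 0, 0, 0, 0, 0],
  [-0.2, 0, 0, -0.01, 0, 0, 0],
  [-0.2, 0, 0, -0.02, 0, 0, 0],
  [-0.3, 0, 0, -0.03, 0, 0, 0],
  [-0.5, 0, 0, -0.03, 0, 0, 0],
  [-1, 0, 0, -0.03, 0, 0, 0],
  [-1, 0, 0, -0.02, 0, 0, 0],
  [-1, 0, 0, -0.01, 0, 0, 0],
  [-1, 0, 0, 0, 0, 0, 0],
])

```text
clock: 20.8
tool_pos: [0.4287, -0.026, 0.1658]
eef_rot: [0.001, 0.721, 0.693, 0.001]
contact_force: [0.6, 0.0, -1.1]
opening: 0.0854
```

Run:
```python
from h import *
goto(.480,-.253,.16,62)
s=snap('side','12');t=snap('top','12')
crop(s,190,200,290,275,8,'pics/s12.png',1.6)
crop(s,250,270,310,345,8,'pics/s12b.png',1.8)
crop(t,365,200,415,245,15,'pics/t12.png',3)
```

```text
t 20.8 tcp [ 0.4287 -0.026   0.1658] psi 87.8 zax [ 0.003 -0.001 -1.   ] F [ 0.6  0.  -1.1] open 0.0854 q [ 0.59  0.1  -0.66  2.1   0.07  0.96 -0.15]
turn tz 0.45  shift after turn x -0.1764 y 0.1518 z 0.0058
```

View pics/s12.png

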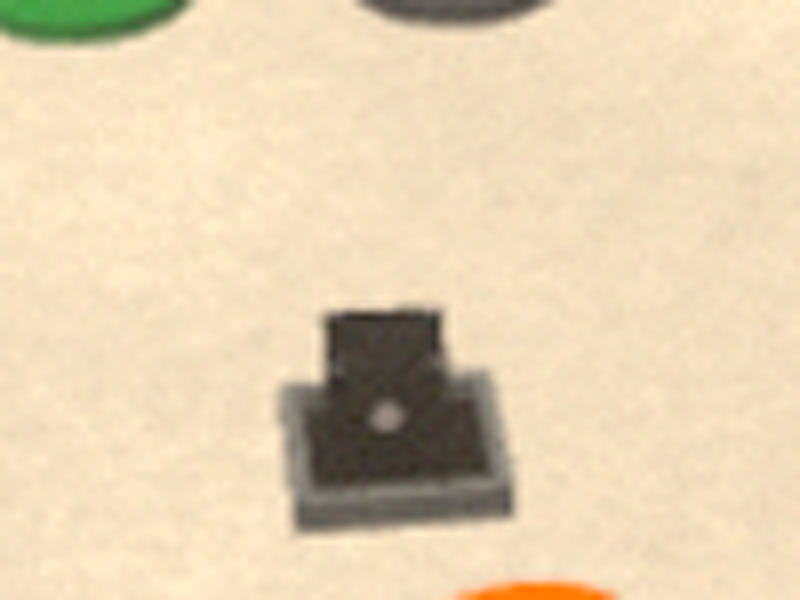

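View pics/s12b.png

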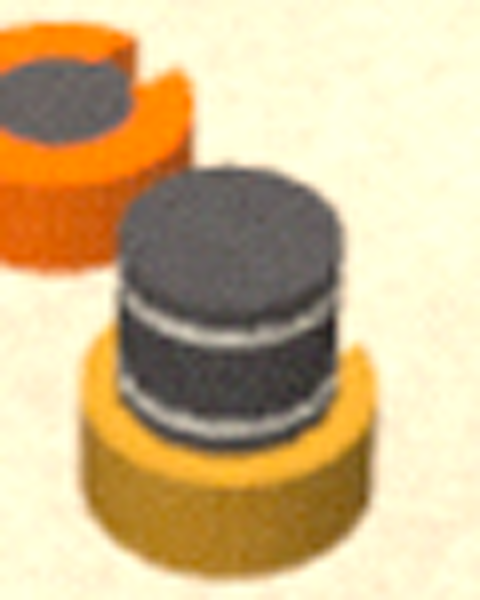

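View pics/t12.png

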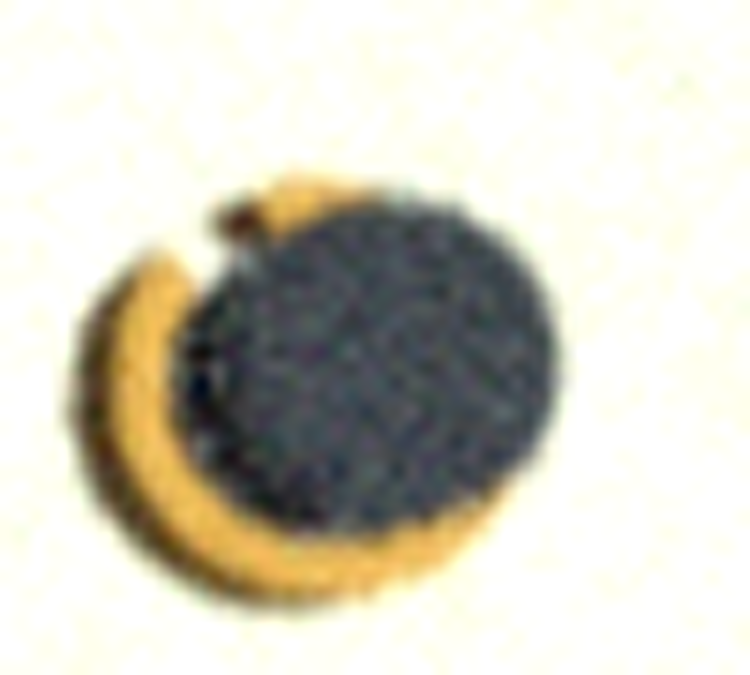

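Run:
```python
from h import *
t=load('pics/top12.pkl');s=load('pics/side12.pkl')
T=lambda p,z:np.round(ray(t,365+p[0]/15-.47,200+p[1]/15-.47,z)[:2],4)
S=lambda p,z:np.round(ray(s,250+p[0]/8-.44,270+p[1]/8-.44,z)[:2],4)
print(T((388,359),.066),S((232,243),.066), 'R',T((555,360),.066),T((388,190),.066))
print('ring', S((230,415),.026))
```

```text
[ 0.4788 -0.2507] [ 0.4799 -0.2564] R [ 0.4785 -0.2749] [ 0.5036 -0.2519]
ring [ 0.4793 -0.2638]
```

drive_tool([
  [-1, 0, 0, 0, 0, 0, 0.11],
  [-1, 0, 0, 0, 0, 0, 0.12],
  [-1, 0, 0, 0, 0, 0, 0.11],
  [-1, 0, 0, 0, 0, 0, 0.11],
  [-1, -0.015, 0.013, 0, 0, 0, 0],
  [-1, -0.025, 0.0214, 0, 0, 0, 0],
  [-1, -0.025, 0.0214, 0, 0, 0, 0],
  [-1, -0.025, 0.0214, 0, 0, 0, 0],
  [-1, -0.025, 0.0214, 0, 0, 0, 0],
  [-1, -0.025, 0.0214, 0, 0, 0, 0],
  [-1, -0.02, 0.0162, 0, 0, 0, 0],
  [-1, -0.012, 0.01, 0, 0, 0, 0],
  [-1, -0.005, 0.005, 0, 0, 0, 0],
  [-1, 0, 0, 0, 0, 0, 0],
  [-1, 0, 0, 0, 0, 0, 0],
  [-1, 0, 0, 0, 0, 0, 0],
])

```text
clock: 22.5
tool_pos: [0.4782, -0.2515, 0.1645]
eef_rot: [-0.0, 0.857, 0.516, -0.0]
contact_force: [0.1, -0.7, 0.6]
opening: 0.0852
```

Run:
```python
from h import *
goto(.479,-.2535,.038)
```

```text
t 22.5 tcp [ 0.4782 -0.2515  0.1645] psi 62.1 zax [-0.  0. -1.] F [ 0.1 -0.7  0.6] open 0.0852 q [ 0.79  0.29 -0.46  1.87  0.15  1.02 -0.22]
turn tz None  shift after turn x -0.0014 y 0.0016 z 0.1265
```

drive_tool([
  [-1, -0.0015, 0.0015, 0.01, 0, 0, 0],
  [-1, 0, 0, 0.02, 0, 0, 0],
  [-1, 0, 0, 0.02, 0, 0, 0],
  [-1, 0, 0, 0.02, 0, 0, 0],
  [-1, 0, 0, 0.02, 0, 0, 0],
  [-1, 0, 0, 0.015, 0, 0, 0],
  [-1, 0, 0, 0.01, 0, 0, 0],
  [-1, 0, 0, 0.005, 0, 0, 0],
  [-0.8, 0, 0, 0.004, 0, 0, 0],
  [-0.6, 0, 0, 0, 0, 0, 0],
  [-0.5, 0, 0, 0, 0, 0, 0],
  [-0.5, 0, 0, 0, 0, 0, 0],
])

```text
clock: 23.7
tool_pos: [0.4793, -0.2555, 0.0411]
eef_rot: [0.001, 0.857, 0.515, 0.0]
contact_force: [0.1, -0.2, -0.1]
opening: 0.0645
```

Run:
```python
from h import *
goto(.479,-.2535,.038)
s=snap('side','13')
crop(s,230,245,330,345,6,'pics/s13.png',1.6)
```

```text
t 23.7 tcp [ 0.4793 -0.2555  0.0411] psi 62.0 zax [ 0.001 -0.001 -1.   ] F [ 0.1 -0.2 -0.1] open 0.0645 q [ 0.74  0.46 -0.41  1.96  0.26  0.77 -0.3 ]
turn tz None  shift after turn x 0.0016 y -0.0011 z 0.0031
```

View pics/s13.png

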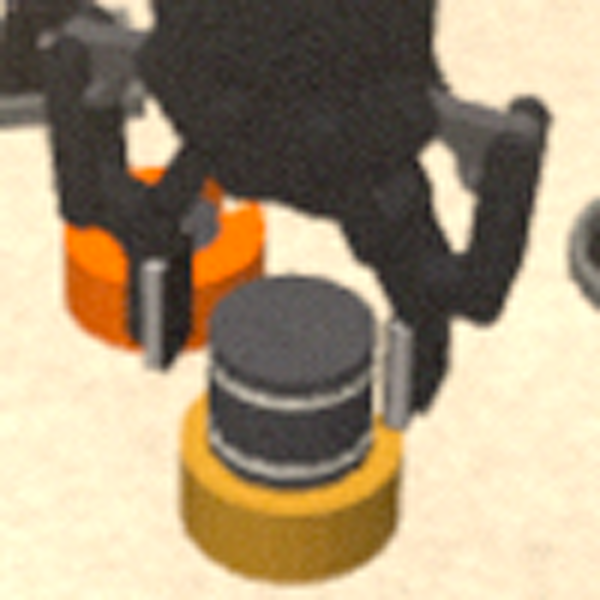

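drive_tool([
  [-0.5, 0.0015, -0.001, 0.002, 0, 0, 0],
  [-0.4, 0, 0, 0, 0, 0, 0],
  [-0.3, 0, 0, 0, 0, 0, 0],
  [-0.2, 0, 0, 0, 0, 0, 0],
  [-0.1, 0, 0, 0, 0, 0, 0],
  [0, 0, 0, 0, 0, 0, 0],
  [0.5, 0, 0, 0, 0, 0, 0],
  [1, 0, 0, 0, 0, 0, 0],
  [1, 0, 0, 0, 0, 0, 0],
  [1, 0, 0, 0, 0, 0, 0],
], grip_force=40)

```text
clock: 24.75
tool_pos: [0.4792, -0.2536, 0.039]
eef_rot: [0.001, 0.857, 0.515, 0.0]
contact_force: [0.3, -0.2, 4.7]
opening: 0.0468
```

drive_tool([
  [1, 0, 0, -0.003, 0, 0, 0],
  [1, 0, 0, -0.005, 0, 0, 0],
  [1, 0, 0, -0.01, 0, 0, 0],
  [1, 0, 0, -0.02, 0, 0, 0],
  [1, 0, 0, -0.02, 0, 0, 0],
  [1, 0, 0, -0.02, 0, 0, 0],
  [1, 0, 0, -0.01, 0, 0, 0],
  [1, 0, 0, 0, 0, 0, 0],
  [1, 0, 0, 0, 0, 0, 0],
])

```text
clock: 25.65
tool_pos: [0.4781, -0.2532, 0.1261]
eef_rot: [-0.0, 0.857, 0.515, -0.0]
contact_force: [0.3, 0.5, -1.9]
opening: 0.0468
```

Run:
```python
from h import *
goto(.621,-.159,.129)
s=snap('side','14')
crop(s,230,200,330,345,5,'pics/s14.png',1.6)
```

```text
t 25.65 tcp [ 0.4781 -0.2532  0.1261] psi 62.0 zax [-0.001  0.    -1.   ] F [ 0.3  0.5 -1.9] open 0.0468 q [ 0.78  0.34 -0.45  1.9   0.18  0.94 -0.24]
turn tz None  shift after turn x 0.1503 y 0.0819 z -0.0029
```

View pics/s14.png

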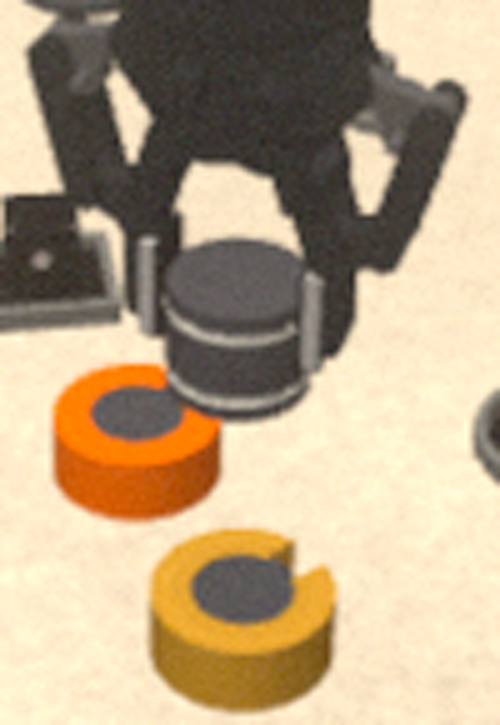

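drive_tool([
  [1, 0.01, 0.0055, 0, 0, 0, 0],
  [1, 0.02, 0.011, 0, 0, 0, 0],
  [1, 0.025, 0.0137, 0, 0, 0, 0],
  [1, 0.025, 0.0137, 0, 0, 0, 0],
  [1, 0.025, 0.0137, 0, 0, 0, 0],
  [1, 0.02, 0.011, 0, 0, 0, 0],
  [1, 0.015, 0.008, 0, 0, 0, 0],
  [1, 0.01, 0.005, 0, 0, 0, 0],
  [1, 0, 0, 0, 0, 0, 0],
  [1, 0, 0, 0, 0, 0, 0],
  [1, 0, 0, 0.02, 0, 0, 0],
  [1, 0, 0, 0.025, 0, 0, 0],
  [1, 0, 0, 0.02, 0, 0, 0],
  [1, 0, 0, 0.01, 0, 0, 0],
  [1, 0, 0, 0, 0, 0, 0],
  [1, 0, 0, 0, 0, 0, 0],
  [1, 0, 0, 0, 0, 0, 0],
])

```text
clock: 27.4
tool_pos: [0.6221, -0.1597, 0.053]
eef_rot: [0.001, 0.857, 0.515, 0.001]
contact_force: [0.9, -0.2, -0.5]
opening: 0.0468
```

Run:
```python
from h import *
goto(.621,-.159,.017)
s=snap('side','15');t=snap('top','15')
crop(s,290,215,390,315,6,'pics/s15.png',1.6)
crop(t,365,200,415,245,15,'pics/t15.png',3)
```

```text
t 27.4 tcp [ 0.6221 -0.1597  0.053 ] psi 62.0 zax [ 0.002 -0.001 -1.   ] F [ 0.9 -0.2 -0.5] open 0.0468 q [ 0.5   0.59 -0.43  1.71  0.3   0.91 -0.55]
turn tz None  shift after turn x 0.0001 y -0.0013 z 0.036
```

View pics/s15.png

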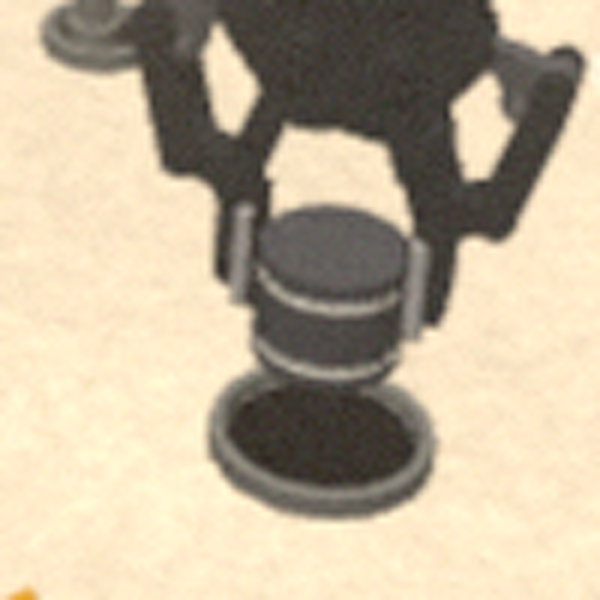

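View pics/t15.png

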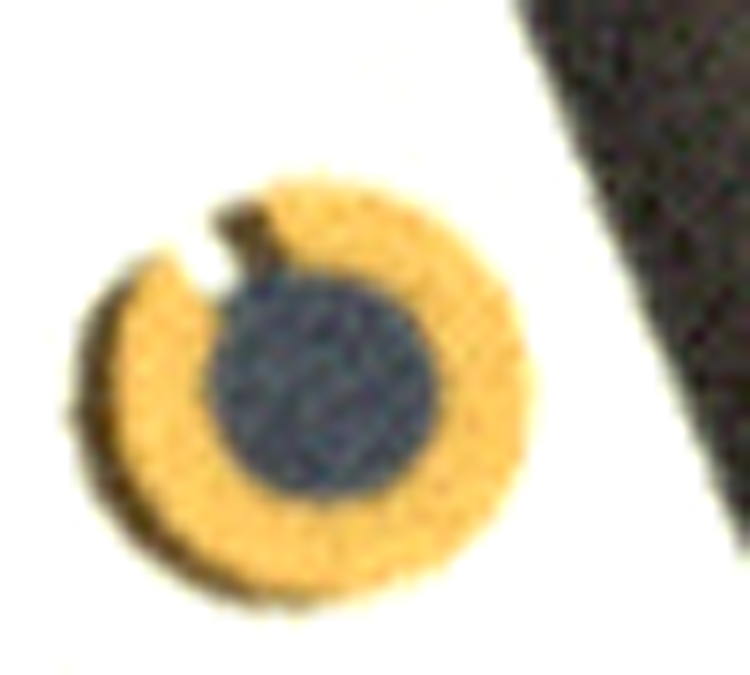

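drive_tool([
  [1, 0, -0.001, 0.01, 0, 0, 0],
  [1, 0, 0, 0.01, 0, 0, 0],
  [1, 0, 0, 0.006, 0, 0, 0],
  [1, 0, 0, 0.004, 0, 0, 0],
  [1, 0, 0, 0.002, 0, 0, 0],
  [1, 0, 0, 0.001, 0, 0, 0],
  [1, 0, 0, 0.001, 0, 0, 0],
  [1, 0, 0, 0.001, 0, 0, 0],
  [1, 0, 0, 0, 0, 0, 0],
  [1, 0, 0, 0, 0, 0, 0],
])

```text
clock: 28.5
tool_pos: [0.6205, -0.1589, 0.0171]
eef_rot: [0.0, 0.857, 0.515, 0.0]
contact_force: [-1.0, -0.6, 2.1]
opening: 0.0469
```

Run:
```python
from h import *
goto(.621,-.159,.017)
t=load('pics/top15.pkl')
T=lambda p,z:np.round(ray(t,365+p[0]/15-.47,200+p[1]/15-.47,z)[:2],4)
C=T((322,387),.026);print('ring inner disc',C)
for p in [(529,390),(320,178),(118,380),(300,600)]: print(T(p,.026))
for p in [(170,245),(262,190),(215,302),(288,265)]: 
    q=T(p,.026);d=q-np.array([.4785,-.2515]);print('notch',q,np.hypot(*d),np.degrees(np.arctan2(d[1],d[0])))
# flood mask for circle
im=cv2.resize(t['image'][200:245,365:415],None,fx=8,fy=8,interpolation=cv2.INTER_CUBIC)
hsv=cv2.cvtColor(im,cv2.COLOR_RGB2HSV)
m=cv2.inRange(hsv,(10,100,55),(30,255,255))
cs,_=cv2.findContours(m,cv2.RETR_EXTERNAL,cv2.CHAIN_APPROX_NONE);c=max(cs,key=cv2.contourArea)[:,0]
P=np.array([ray(t,365+(p[0]+.5)/8-.5,200+(p[1]+.5)/8-.5,.026)[:2] for p in c])
from scipy.optimize import least_squares
r=least_squares(lambda x:np.hypot(P[:,0]-x[0],P[:,1]-x[1])-x[2],[.479,-.252,.032],loss='soft_l1',f_scale=.0005);print('fit',r.x)
d=P-r.x[:2];rr=np.hypot(*d.T);a=np.degrees(np.arctan2(d[:,1],d[:,0]))
k=(rr<r.x[2]-.003); print('notch angles',a[k].min(),a[k].max(),np.median(a[k]))
for lo,hi in((.021,.023),(.023,.025),(.025,.027),(.027,.029)):
    kk=(rr>lo)&(rr<hi); x=a[kk]; print(lo,x[x<38].mean() if (x<38).any() else None,x[x>38].mean() if (x>38).any() else None)
```

```text
t 28.5 tcp [ 0.6205 -0.1589  0.0171] psi 62.0 zax [ 0.001 -0.    -1.   ] F [-1.  -0.6  2.1] open 0.0469 q [ 0.49  0.63 -0.42  1.73  0.33  0.85 -0.56]
turn tz None  shift after turn x 0.0001 y 0.0005 z 0.0001
ring inner disc [ 0.4794 -0.2524]
[ 0.4787 -0.2839]
[ 0.5114 -0.2537]
[ 0.4807 -0.2215]
[ 0.4471 -0.2475]
notch [ 0.5013 -0.2303] 0.03113326195566406 42.91743472026913
notch [ 0.5096 -0.2447] 0.03183472946327649 12.33359286143535
notch [ 0.4925 -0.2368] 0.020300000000000002 46.397181027296334
notch [ 0.4981 -0.2482] 0.019875864761061346 9.557104221670656
fit [ 0.47863713 -0.25228334  0.03090854]
notch angles -179.95975365870254 179.09221814902867 4.409718220472603
0.021 10.387898313091819 50.40731758038965
0.023 12.94025527060672 50.40953227915372
0.025 14.142507242287534 49.08265167778261
0.027 14.38622340996701 47.611519709317186
```

drive_tool([
  [1, 0, 0, 0.0005, 0, 0, 0],
  [1, 0, 0, 0, 0, 0, 0],
  [0.2, 0, 0, 0, 0, 0, 0],
  [-0.2, 0, 0, 0, 0, 0, 0],
  [-0.4, 0, 0, 0, 0, 0, 0],
  [-0.6, 0, 0, 0, 0, 0, 0],
  [-0.6, 0, 0, 0, 0, 0, 0],
  [-0.6, 0, 0, -0.01, 0, 0, 0],
  [-0.6, 0, 0, -0.02, 0, 0, 0],
  [-0.6, 0, 0, -0.03, 0, 0, 0],
  [-1, 0, 0, -0.03, 0, 0, 0],
  [-1, 0, 0, -0.02, 0, 0, 0],
  [-1, 0, 0, -0.01, 0, 0, 0],
  [-1, 0, 0, 0, 0, 0, 0],
])

```text
clock: 29.9
tool_pos: [0.6213, -0.159, 0.1379]
eef_rot: [0.001, 0.857, 0.515, 0.001]
contact_force: [-0.3, -0.6, 0.1]
opening: 0.0855
```

Run:
```python
from h import *
goto(.479,-.253,.13)
s=snap('side','16');t=snap('top','16')
crop(s,290,215,390,315,6,'pics/s16.png',1.6)
crop(s,255,290,305,345,10,'pics/s16b.png',1.5)
crop(s,230,180,265,210,16,'pics/s16c.png',1.5)
```

```text
t 29.9 tcp [ 0.6213 -0.159   0.1379] psi 62.0 zax [ 0.003 -0.001 -1.   ] F [-0.3 -0.6  0.1] open 0.0855 q [ 0.53  0.49 -0.47  1.65  0.25  1.05 -0.5 ]
turn tz None  shift after turn x -0.1498 y -0.0814 z 0.0079
```

View pics/s16.png

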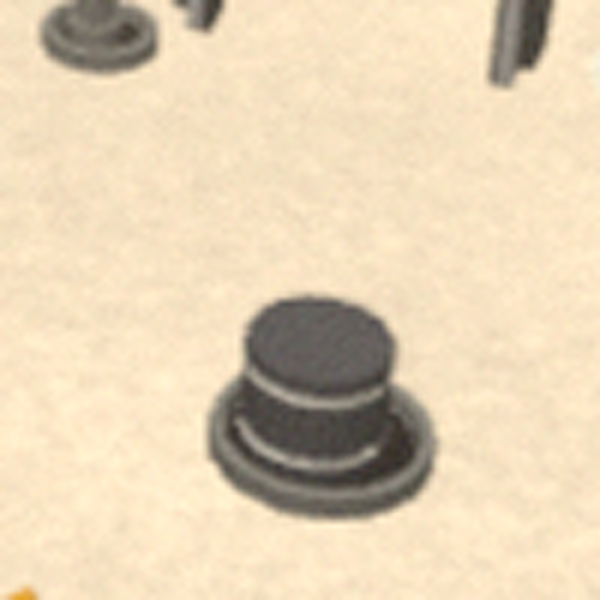

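View pics/s16b.png

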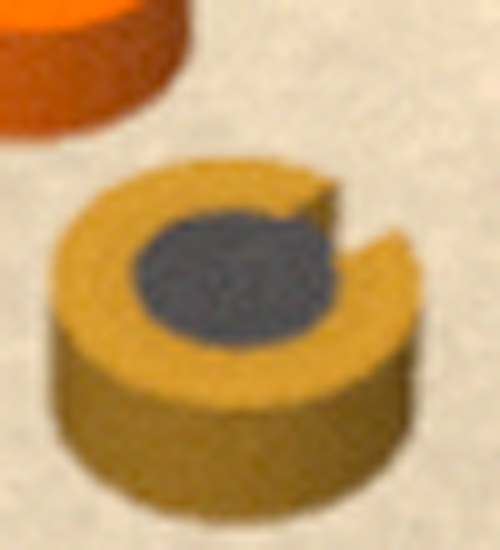

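View pics/s16c.png

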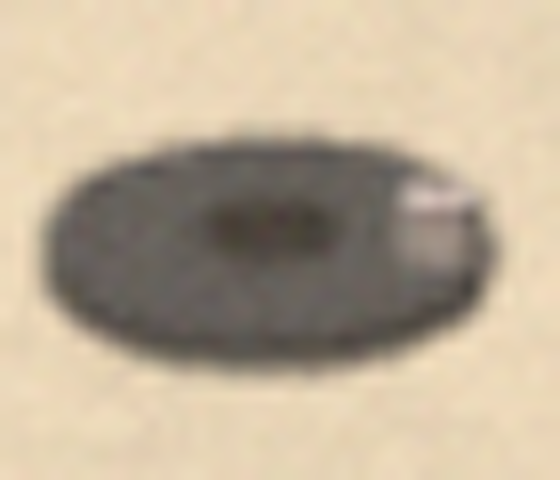

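Run:
```python
from h import *
s=load('pics/side16.pkl');t=load('pics/top16.pkl')
S=lambda p,z:ray(s,255+p[0]/10-.45,290+p[1]/10-.45,z)[:2]
c=S((236,278),.026);print('c',c)
for p in[(337,183),(405,232),(292,216),(340,272)]:
    q=S(p,.026);d=q-c;print(q,np.hypot(*d),np.degrees(np.arctan2(d[1],d[0])))
K=lambda p,z:ray(s,230+p[0]/16-.47,180+p[1]/16-.47,z)[:2]
f=K((272,228),.008);k=K((437,195),.020);print('flange',f,'key',k,np.hypot(*(k-f)),np.degrees(np.arctan2(*(k-f)[::-1])))
# flange from top: center decal and key
x0,y0,x1,y1=135,210,185,256
g=cv2.resize(t['image'][y0:y1,x0:x1],None,fx=12,fy=12,interpolation=cv2.INTER_CUBIC)
cv2.imwrite('pics/t16f.png',np.clip(g[:,:,::-1].astype(float)*4,0,255).astype(np.uint8))
```

```text
c [ 0.48048461 -0.25349902]
[ 0.50176222 -0.23086182] 0.03106733990372664 46.77328318856173
[ 0.51143939 -0.24520025] 0.03204790454264765 15.007696603057292
[ 0.49251397 -0.23865947] 0.01910282427503225 50.970773172671805
[ 0.49849812 -0.25412627] 0.018024427891929415 -1.9943100277636767
flange [0.46975983 0.26932039] key [0.49616142 0.25458264] 0.030236486329142498 -29.170890128990575
```

View pics/t16f.png

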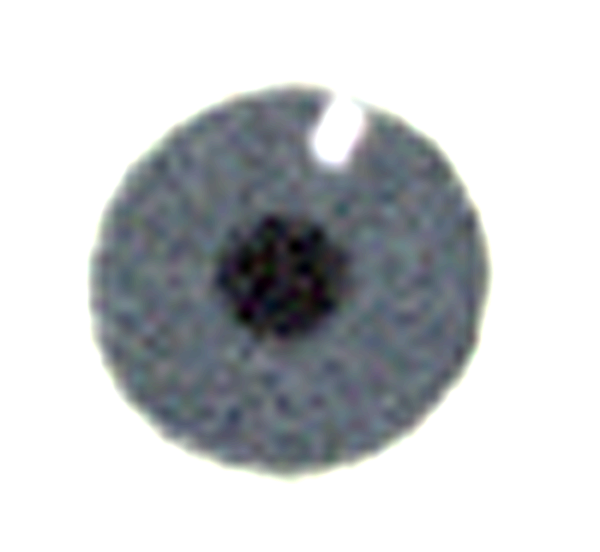

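Run:
```python
from h import *
t=load('pics/top16.pkl');s=load('pics/side16.pkl')
T=lambda p,z:ray(t,135+p[0]/12-.46,210+p[1]/12-.46,z)[:2]
f=T((285,277),.008);k=T((338,130),.020);print(f,k,np.hypot(*(k-f)),np.degrees(np.arctan2(*(k-f)[::-1])))
print('disc extents',T((92,280),.008),T((490,280),.004),T((291,85),.008),T((291,475),.004))
K=lambda p,z:ray(s,230+p[0]/16-.47,180+p[1]/16-.47,z)[:2]
print('side disc L,R',K((47,245),.006),K((495,250),.006),'back,front',K((271,140),.008),K((271,372),.0))
d=T((352,97),.02)-T((330,158),.02);print('key axis',np.degrees(np.arctan2(*d[::-1])),d)
```

```text
[0.46864967 0.26779569] [0.49535817 0.25526153] 0.02950336841549057 -25.14042620186048
disc extents [0.46836934 0.30451201] [0.46815211 0.22969891] [0.50572052 0.2679129 ] [0.43107997 0.26651895]
side disc L,R [0.43199524 0.27072855] [0.50664468 0.26122469] back,front [0.47247186 0.30370051] [0.46637481 0.2319517 ]
key axis -17.984035640486393 [ 0.01163236 -0.003776  ]
```

drive_tool([
  [-1, -0.01, -0.0055, 0, 0, 0, 0],
  [-1, -0.02, -0.011, 0, 0, 0, 0],
  [-1, -0.025, -0.0137, 0, 0, 0, 0],
  [-1, -0.025, -0.0137, 0, 0, 0, 0],
  [-1, -0.025, -0.0137, 0, 0, 0, 0],
  [-1, -0.02, -0.011, 0, 0, 0, 0],
  [-1, -0.015, -0.008, 0, 0, 0, 0],
  [-1, -0.009, -0.0045, 0, 0, 0, 0],
  [-1, 0, 0, 0, 0, 0, 0],
  [-1, 0, 0, 0, 0, 0, 0],
  [-1, 0, 0, 0.02, 0, 0, 0],
  [-1, 0, 0, 0.025, 0, 0, 0],
  [-1, 0, 0, 0.02, 0, 0, 0],
  [-1, 0, 0, 0.01, 0, 0, 0],
  [-1, 0, 0, 0, 0, 0, 0],
  [-1, 0, 0, 0, 0, 0, 0],
  [-1, 0, 0, 0, 0, 0, 0],
])

```text
clock: 31.7
tool_pos: [0.4798, -0.2525, 0.0621]
eef_rot: [0.001, 0.857, 0.515, 0.001]
contact_force: [-0.9, -0.7, -1.2]
opening: 0.0854
```

Run:
```python
from h import *
goto(.4797,-.253,.004)
```

```text
t 31.7 tcp [ 0.4798 -0.2525  0.0621] psi 62.0 zax [ 0.002 -0.001 -1.   ] F [-0.9 -0.7 -1.2] open 0.0854 q [ 0.75  0.43 -0.43  1.95  0.24  0.81 -0.29]
turn tz None  shift after turn x -0.0005 y 0.0002 z 0.0581
```

drive_tool([
  [-1, 0, 0, 0.015, 0, 0, 0],
  [-1, 0, 0, 0.015, 0, 0, 0],
  [-1, 0, 0, 0.012, 0, 0, 0],
  [-1, 0, 0, 0.008, 0, 0, 0],
  [-1, 0, 0, 0.003, 0, 0, 0],
  [-1, 0, 0, 0, 0, 0, 0],
  [-1, 0, 0, 0, 0, 0, 0],
  [-1, 0, 0, 0, 0, 0, 0],
])

```text
clock: 32.5
tool_pos: [0.4791, -0.2525, 0.0085]
eef_rot: [0.001, 0.857, 0.515, 0.0]
contact_force: [0.2, -0.0, 0.2]
opening: 0.085
```

Run:
```python
from h import *
goto(.4797,-.253,.004)
s=snap('side','17')
crop(s,230,265,330,345,8,'pics/s17.png',1.6)
```

```text
t 32.5 tcp [ 0.4791 -0.2525  0.0085] psi 62.0 zax [ 0.001 -0.001 -1.   ] F [ 0.2 -0.   0.2] open 0.085 q [ 0.72  0.51 -0.4   1.98  0.29  0.71 -0.34]
turn tz None  shift after turn x -0.0002 y 0.0007 z 0.0045
```

View pics/s17.png

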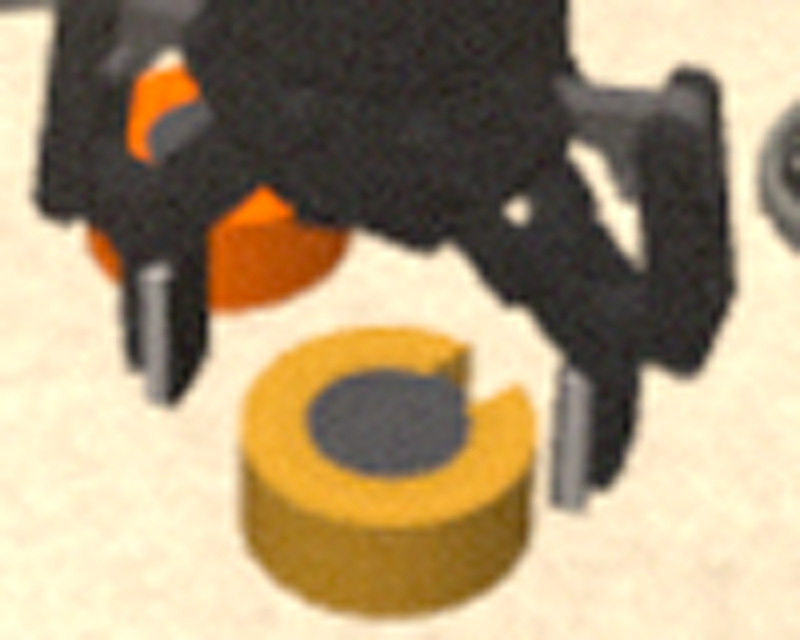

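drive_tool([
  [-1, 0, 0.0007, 0.002, 0, 0, 0],
  [-1, 0, 0, 0.002, 0, 0, 0],
  [-0.9, 0, 0, 0, 0, 0, 0],
  [-0.8, 0, 0, 0, 0, 0, 0],
  [-0.7, 0, 0, 0, 0, 0, 0],
  [-0.6, 0, 0, 0, 0, 0, 0],
  [-0.5, 0, 0, 0, 0, 0, 0],
  [-0.4, 0, 0, 0, 0, 0, 0],
  [0, 0, 0, 0, 0, 0, 0],
  [1, 0, 0, 0, 0, 0, 0],
  [1, 0, 0, 0, 0, 0, 0],
], grip_force=50)

```text
clock: 33.65
tool_pos: [0.4803, -0.2531, 0.005]
eef_rot: [0.001, 0.857, 0.515, 0.001]
contact_force: [-0.2, -0.0, 6.6]
opening: 0.0624
```

Run:
```python
from h import *
goto(.4797,-.253,.004)
s=snap('side','18')
crop(s,255,290,305,345,10,'pics/s18.png',1.5)
```

```text
t 33.65 tcp [ 0.4803 -0.2531  0.005 ] psi 62.0 zax [ 0.002 -0.001 -1.   ] F [-0.2 -0.   6.6] open 0.0624 q [ 0.72  0.51 -0.39  1.98  0.3   0.7  -0.34]
turn tz None  shift after turn x -0.0002 y -0.0006 z 0.001
```

View pics/s18.png

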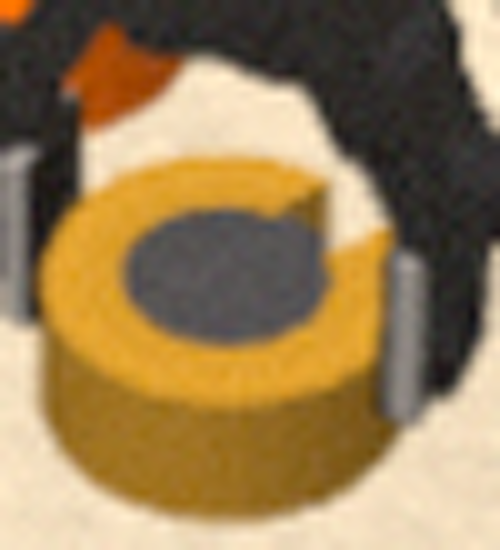

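drive_tool([
  [1, 0, 0, -0.003, 0, 0, 0],
  [1, 0, 0, -0.007, 0, 0, 0],
  [1, 0, 0, -0.015, 0, 0, 0],
  [1, 0, 0, -0.025, 0, 0, 0],
  [1, 0, 0, -0.03, 0, 0, 0],
  [1, 0, 0, -0.03, 0, 0, 0],
  [1, 0, 0, -0.02, 0, 0, 0],
  [1, 0, 0, -0.01, 0, 0, 0],
  [1, 0, 0, 0, 0, 0, 0],
  [1, 0, 0, 0, 0, 0, 0.095],
  [1, 0, 0, 0, 0, 0, 0.1],
  [1, 0, 0, 0, 0, 0, 0.1],
  [1, 0, 0, 0, 0, 0, 0.1],
  [1, 0, 0, 0, 0, 0, 0.1],
  [1, 0, 0, 0, 0, 0, 0.1],
  [1, 0, 0, 0, 0, 0, 0.1],
  [1, 0, 0, 0, 0, 0, 0.1],
  [1, 0, 0, 0, 0, 0, 0.1],
  [1, 0, 0, 0, 0, 0, 0.1],
])

```text
clock: 35.6
tool_pos: [0.478, -0.252, 0.1423]
eef_rot: [-0.001, 0.999, 0.041, -0.002]
contact_force: [0.5, 0.3, -2.3]
opening: 0.0623
```

Run:
```python
from h import *
goto(.4688,.2675,.15)
s=snap('side','19')
crop(s,220,180,340,320,5,'pics/s19.png',1.5)
```

```text
t 35.6 tcp [ 0.478  -0.252   0.1423] psi 4.8 zax [-0.003  0.001 -1.   ] F [ 0.5  0.3 -2.3] open 0.0623 q [ 0.64  0.3  -0.29  1.89  0.1   0.97 -1.17]
turn tz None  shift after turn x 0.0338 y -0.5185 z -0.0077
```

View pics/s19.png

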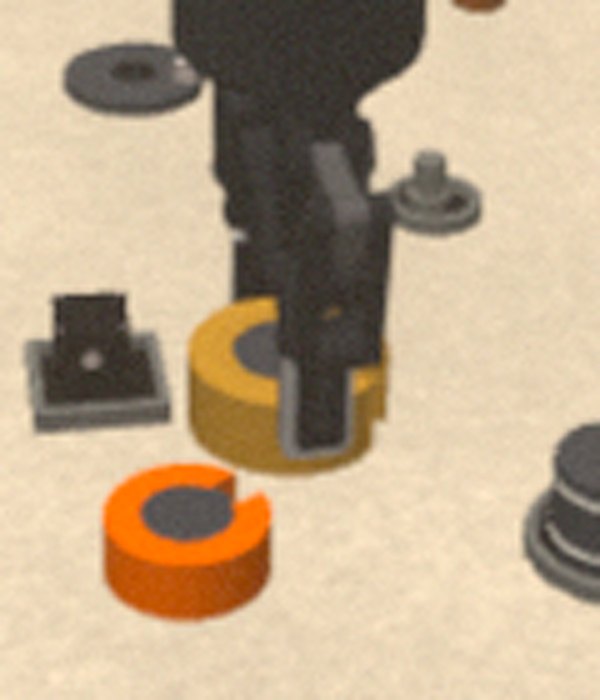

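drive_tool([
  [1, 0, -0.01, 0, 0, 0, 0],
  [1, 0.001, -0.02, 0, 0, 0, 0],
  [1, 0.002, -0.03, 0, 0, 0, 0],
  [1, 0.002, -0.035, 0, 0, 0, 0],
  [1, 0.002, -0.035, 0, 0, 0, 0],
  [1, 0.002, -0.035, 0, 0, 0, 0],
  [1, 0.002, -0.035, 0, 0, 0, 0],
  [1, 0.002, -0.035, 0, 0, 0, 0],
  [1, 0.002, -0.035, 0, 0, 0, 0],
  [1, 0.002, -0.035, 0, 0, 0, 0],
  [1, 0.002, -0.035, 0, 0, 0, 0],
  [1, 0.002, -0.035, 0, 0, 0, 0],
  [1, 0.002, -0.035, 0, 0, 0, 0],
  [1, 0.002, -0.035, 0, 0, 0, 0],
  [1, 0.002, -0.03, 0, 0, 0, 0],
  [1, 0.003, -0.02, 0, 0, 0, 0],
  [1, 0.003, -0.015, 0, 0, 0, 0],
  [1, 0.001, -0.008, 0, 0, 0, 0],
  [1, 0, 0, 0, 0, 0, 0],
  [1, 0, 0, 0, 0, 0, 0],
])

```text
clock: 37.65
tool_pos: [0.4682, 0.2651, 0.1436]
eef_rot: [0.001, 0.999, 0.043, -0.0]
contact_force: [-0.1, 0.0, -2.5]
opening: 0.0623
```

Run:
```python
from h import *
goto(.4688,.2675,.07,5)
```

```text
t 37.65 tcp [0.4682 0.2651 0.1436] psi 4.9 zax [-0.001 -0.002 -1.   ] F [-0.1  0.  -2.5] open 0.0623 q [-0.11  0.33 -0.58  1.89  0.22  0.99 -2.28]
turn tz -0.001  shift after turn x 0.0009 y -0.0023 z 0.0736
```

drive_tool([
  [1, 0.001, -0.002, 0.01, 0, 0, 0],
  [1, 0, 0, 0.02, 0, 0, 0],
  [1, 0, 0, 0.025, 0, 0, 0],
  [1, 0, 0, 0.02, 0, 0, 0],
  [1, 0, 0, 0.01, 0, 0, 0],
  [1, 0, 0, 0.005, 0, 0, 0],
  [1, 0, 0, 0, 0, 0, 0],
  [1, 0, 0, 0, 0, 0, 0],
  [1, 0, 0, 0, 0, 0, 0],
  [1, 0, 0, 0, 0, 0, 0],
])

```text
clock: 38.65
tool_pos: [0.4695, 0.2688, 0.0547]
eef_rot: [-0.0, 0.999, 0.043, 0.001]
contact_force: [0.3, 1.1, -1.7]
opening: 0.0618
```

Run:
```python
from h import *
goto(.4688,.2675,.0125,5)
s=snap('side','20');t=snap('top','20')
crop(s,220,155,280,215,10,'pics/s20.png',1.5)
crop(t,130,195,190,255,10,'pics/t20.png',3)
```

```text
t 38.65 tcp [0.4695 0.2688 0.0547] psi 5.0 zax [ 0.001  0.001 -1.   ] F [ 0.3  1.1 -1.7] open 0.0618 q [-0.16  0.45 -0.54  1.95  0.31  0.81 -2.36]
turn tz -0.0  shift after turn x -0.0009 y 0.0012 z 0.0422
```

View pics/s20.png

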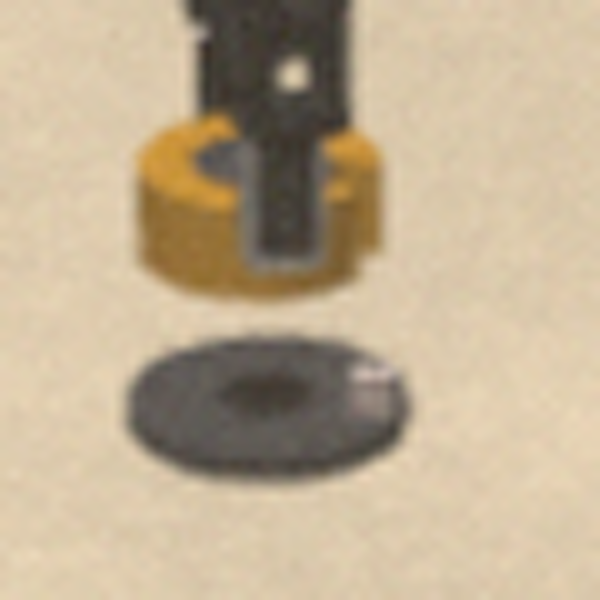

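View pics/t20.png

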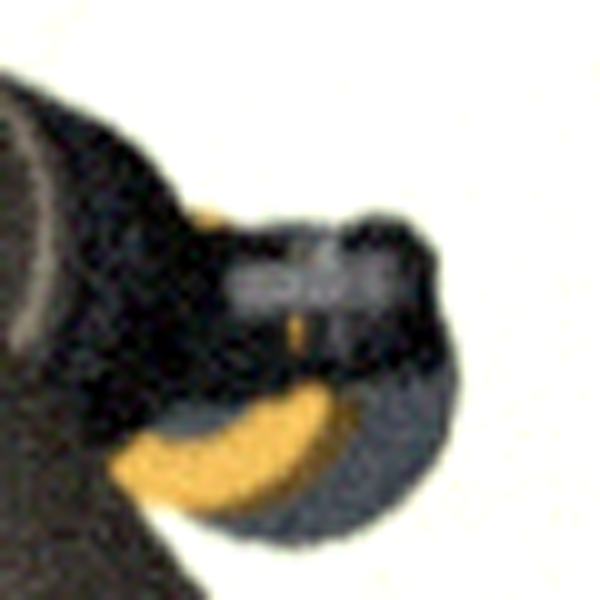

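Run:
```python
from h import *
s=load('pics/side20.pkl')
crop(s,230,163,262,188,24,'pics/s20b.png',1.8)
S=lambda p,z:ray(s,220+p[0]/10-.45,155+p[1]/10-.45,z)
a,b=S((138,175),.0757),S((384,172),.0757);print(a,b,(a+b)/2)
# predicted notch corners
c=np.array([.4695,.2688])
for nm,ang in dict(near=-27.5-13.6,far=-27.5+13.6).items():
    an=np.radians(ang)
    for z in(.0497,.0757): print(nm,z,np.round((proj(s,(*(c+.032*np.array([np.cos(an),np.sin(an)])),z))-[230,163]+.48)*24))
for r in (.032,):
  for an in (180,): print('left',(proj(s,(c[0]-.032,c[1],.0757))-[230,163]+.48)*24)
```

```text
[0.4355542  0.26339538 0.0757    ] [0.49958659 0.25924463 0.0757    ] [0.46757039 0.26132    0.0757    ]
near 0.0497 [639. 484.]
near 0.0757 [638. 266.]
far 0.0497 [689. 431.]
far 0.0757 [689. 214.]
left [106.84778111 208.33343791]
```

View pics/s20b.png

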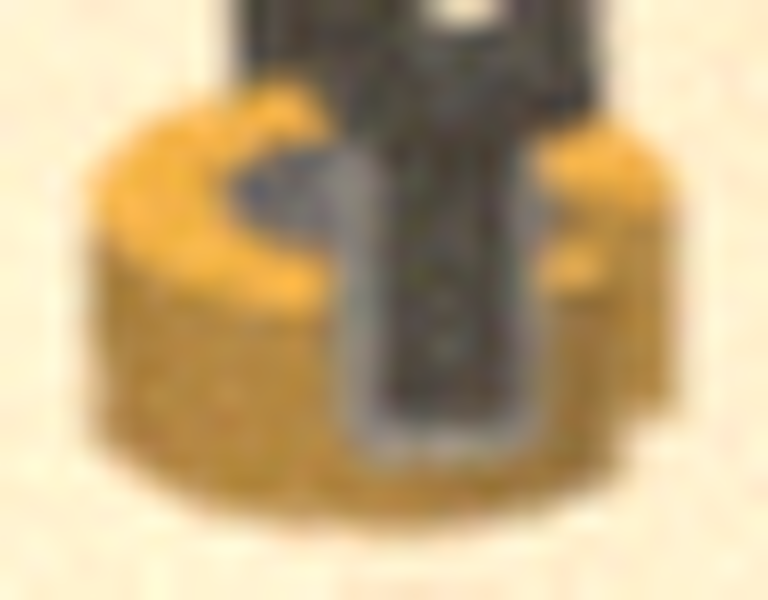

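drive_tool([
  [1, -0.0005, 0.0008, 0.008, 0, 0, 0],
  [1, 0, 0, 0.01, 0, 0, 0],
  [1, 0, 0, 0.006, 0, 0, 0],
  [1, 0, 0, 0.003, 0, 0, 0],
  [1, 0, 0, 0, 0, 0, 0],
  [1, 0, 0, 0, 0, 0, 0],
  [1, 0, 0, 0, 0, 0, 0],
])

```text
clock: 39.45
tool_pos: [0.4688, 0.2679, 0.0272]
eef_rot: [-0.0, 0.999, 0.043, 0.0]
contact_force: [0.7, 0.8, -2.0]
opening: 0.0626
```

Run:
```python
from h import *
for i in range(1): goto(.469,.2678,.013,5)
s=snap('side','21')
goto(.469,.2678,.013,5)
crop(s,228,170,268,205,18,'pics/s21.png',1.8)
```

```text
t 39.45 tcp [0.4688 0.2679 0.0272] psi 5.0 zax [ 0.001  0.    -1.   ] F [ 0.7  0.8 -2. ] open 0.0626 q [-0.18  0.49 -0.52  1.97  0.35  0.76 -2.39]
turn tz -0.0  shift after turn x 0.0001 y 0.0001 z 0.0142
t 39.5 tcp [0.4688 0.2678 0.0272] psi 5.0 zax [ 0.001  0.    -1.   ] F [ 0.2  0.3 -2.7] open 0.0622 q [-0.18  0.49 -0.52  1.97  0.35  0.76 -2.39]
turn tz -0.0  shift after turn x 0.0002 y 0.0 z 0.0142
```

View pics/s21.png

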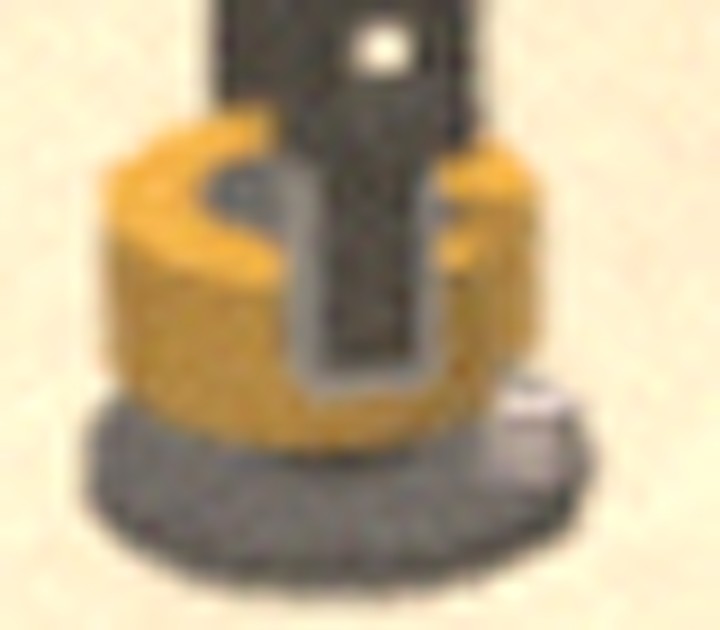

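drive_tool([
  [1, 0.002, 0, 0, 0, 0, 0],
  [1, 0, 0, 0, 0, 0, 0],
  [1, 0, 0, 0, 0, 0, 0],
])

```text
clock: 39.8
tool_pos: [0.4708, 0.2678, 0.0271]
eef_rot: [-0.0, 0.999, 0.043, 0.0]
contact_force: [-0.5, 0.1, -1.6]
opening: 0.062
```

Run:
```python
from h import *
goto(.469,.2678,.013,5)
s=snap('side','22');t=snap('top','22')
crop(s,228,170,268,205,18,'pics/s22.png',1.8)
crop(t,135,205,185,255,12,'pics/t22.png',3)
```

```text
t 39.8 tcp [0.4708 0.2678 0.0271] psi 5.0 zax [ 0.  0. -1.] F [-0.5  0.1 -1.6] open 0.062 q [-0.18  0.5  -0.52  1.97  0.35  0.76 -2.38]
turn tz -0.001  shift after turn x -0.0018 y -0.0001 z 0.0141
```

View pics/s22.png

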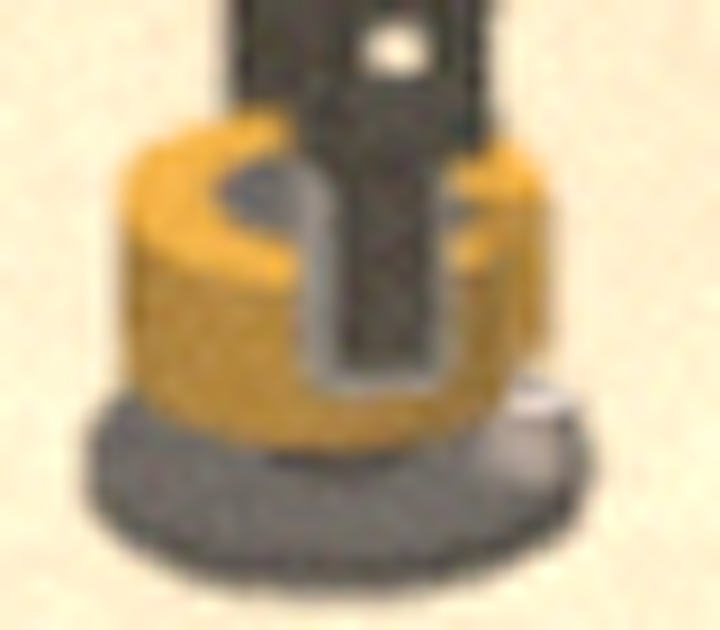

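View pics/t22.png

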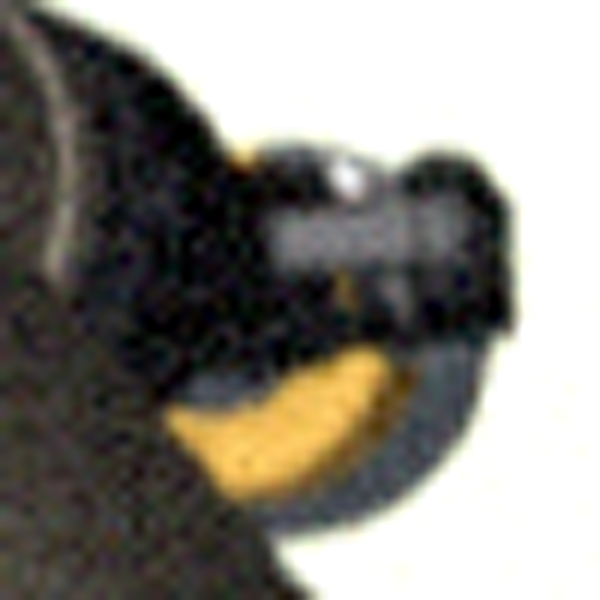

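Run:
```python
from h import *
from scipy.optimize import least_squares
t=load('pics/top22.pkl')
x0,y0,x1,y1=135,205,185,255
im=cv2.resize(t['image'][y0:y1,x0:x1],None,fx=8,fy=8,interpolation=cv2.INTER_CUBIC)
m=cv2.inRange(cv2.cvtColor(im,cv2.COLOR_RGB2HSV),(10,100,50),(30,255,255))
cs,_=cv2.findContours(m,cv2.RETR_EXTERNAL,cv2.CHAIN_APPROX_NONE);c=max(cs,key=cv2.contourArea)[:,0]
P=np.array([ray(t,x0+(p[0]+.5)/8-.5,y0+(p[1]+.5)/8-.5,.0482)[:2] for p in c])
d=P-[.4708,.2678];r=np.hypot(*d.T);a=np.degrees(np.arctan2(d[:,1],d[:,0]))
k=(a>-175)&(a<-110)&(r>.026)
print(k.sum(),np.round(np.c_[a[k][::6],r[k][::6]*1e3],1).tolist())
Q=P[k]
for R in(.031,.032):
  f=least_squares(lambda x:np.hypot(Q[:,0]-x[0],Q[:,1]-x[1])-R,[.47,.268],loss='soft_l1',f_scale=5e-4);print(R,f.x)
T=lambda p,z:np.round(ray(t,135+p[0]/12-.46,205+p[1]/12-.46,z)[:2],4)
print('disc bottom edge',T((330,535),.004),'right',T((488,360),.004))
print('key',T((348,178),.02))
```

```text
133 [[-110.3, 26.3], [-173.0, 35.2], [-170.3, 35.2], [-167.6, 35.0], [-165.0, 35.4], [-162.4, 35.6], [-159.7, 35.6], [-156.8, 35.5], [-153.7, 35.2], [-150.6, 34.9], [-146.9, 34.4], [-144.4, 34.5], [-141.0, 34.0], [-138.1, 34.0], [-134.6, 34.1], [-131.7, 33.6], [-128.1, 33.5], [-124.8, 33.4], [-121.9, 32.9], [-118.6, 33.0], [-115.4, 32.9], [-112.4, 32.7], [-110.1, 31.5]]
0.031 [0.46627163 0.26789427]
0.032 [0.46706178 0.26860563]
disc bottom edge [0.431  0.2591] right [0.4643 0.23  ]
key [0.4976 0.2534]
```

Run:
```python
from h import *
from scipy.optimize import least_squares
def fit(f,x0,y0,x1,y1,z,c0,lo,hi,th):
    t=load(f)
    im=cv2.resize(t['image'][y0:y1,x0:x1],None,fx=8,fy=8,interpolation=cv2.INTER_CUBIC)
    m=cv2.inRange(cv2.cvtColor(im,cv2.COLOR_RGB2HSV),(10,100,th),(30,255,255))
    cs,_=cv2.findContours(m,cv2.RETR_EXTERNAL,cv2.CHAIN_APPROX_NONE);c=max(cs,key=cv2.contourArea)[:,0]
    P=np.array([ray(t,x0+(p[0]+.5)/8-.5,y0+(p[1]+.5)/8-.5,z)[:2] for p in c])
    d=P-c0;r=np.hypot(*d.T);a=np.degrees(np.arctan2(d[:,1],d[:,0]))
    Q=P[(a>lo)&(a<hi)&(r>.026)]
    for R in(.0315,.032):
        s=least_squares(lambda x:np.hypot(Q[:,0]-x[0],Q[:,1]-x[1])-R,c0,loss='soft_l1',f_scale=5e-4);print(th,R,len(Q),np.round(s.x,4))
t=load('pics/top22.pkl')
hsv=cv2.cvtColor(t['image'],cv2.COLOR_RGB2HSV)
print(hsv[240,150:172,2],hsv[235:250,158,2])
for th in(55,65,70,75): fit('pics/top22.pkl',135,205,185,255,.0482,[.4708,.2678],-175,-110,th)
```

```text
[73 69 72 73 80 79 78 82 83 81 80 82 81 76 53 38 28 30 30 24 26 27] [ 4 31 58 74 79 83 83 85 81 73 53 38 29 31 41]
55 0.0315 129 [0.467  0.2686]
55 0.032 129 [0.4674 0.2689]
65 0.0315 140 [0.4676 0.2694]
65 0.032 140 [0.468  0.2698]
70 0.0315 136 [0.468  0.2697]
70 0.032 136 [0.4684 0.2701]
75 0.0315 133 [0.4686 0.27  ]
75 0.032 133 [0.469  0.2703]
```

Run:
```python
from h import *
s=load('pics/side22.pkl')
S=lambda p,z:np.round(ray(s,228+p[0]/18-.47,170+p[1]/18-.47,z)[:2],4)
print('ring front bottom',S((336,452),.0221)+[0,.032],'ring top front',S((250,285),.0481),'disc front bottom',S((340,592),0)+[0,.038])
print('ring top back',S((265,100),.0481))
g=s['image'][:,246].astype(int); print(g[190:206].tolist())
```

```text
ring front bottom [0.4662 0.2676] ring top front [0.4543 0.2385] disc front bottom [0.4664 0.272 ]
ring top back [0.4614 0.3039]
[[73, 68, 63], [83, 77, 66], [92, 73, 42], [97, 72, 38], [88, 70, 41], [55, 47, 40], [53, 51, 46], [66, 62, 58], [64, 61, 58], [64, 62, 56], [63, 57, 53], [57, 50, 46], [68, 64, 57], [115, 105, 91], [149, 136, 116], [147, 134, 114]]
```

drive_tool([
  [1, 0, 0.0015, 0, 0, 0, 0],
  [1, 0, 0, 0.003, 0, 0, 0],
  [1, 0, 0, 0.003, 0, 0, 0],
  [1, 0, 0, 0.002, 0, 0, 0],
  [1, 0, 0, 0.001, 0, 0, 0],
  [1, 0, 0, 0, 0, 0, 0],
  [1, 0, 0, 0, 0, 0, 0],
])

```text
clock: 40.6
tool_pos: [0.4707, 0.2664, 0.0179]
eef_rot: [0.0, 0.999, 0.043, -0.0]
contact_force: [-0.3, 0.6, -2.3]
opening: 0.0622
```

Run:
```python
from h import *
goto(.4708,.2663,.013,5)
s=snap('side','23')
crop(s,228,170,268,205,18,'pics/s23.png',1.8)
```

```text
t 40.6 tcp [0.4707 0.2664 0.0179] psi 5.0 zax [-0. -0. -1.] F [-0.3  0.6 -2.3] open 0.0622 q [-0.18  0.51 -0.51  1.97  0.36  0.75 -2.39]
turn tz -0.0  shift after turn x 0.0001 y 0.0001 z 0.0049
```

View pics/s23.png

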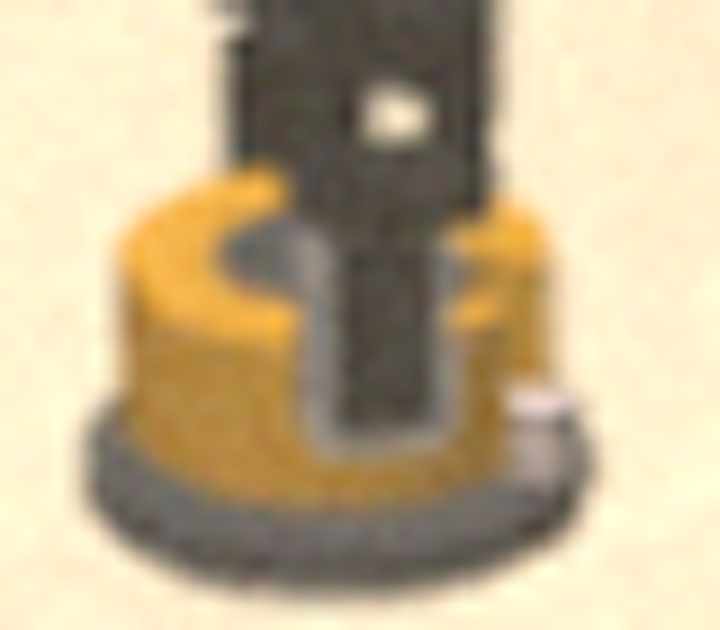

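drive_tool([
  [1, 0, 0, 0.002, 0, 0, 0],
  [1, 0, 0, 0.001, 0, 0, 0],
  [1, 0, 0, 0.001, 0, 0, 0],
  [1, 0, 0, 0.0005, 0, 0, 0],
  [1, 0, 0, 0, 0, 0, 0],
  [1, 0, 0, 0, 0, 0, 0],
])

```text
clock: 41.25
tool_pos: [0.4707, 0.2663, 0.0135]
eef_rot: [0.0, 0.999, 0.043, 0.0]
contact_force: [1.1, -1.2, -1.4]
opening: 0.0625
```

drive_tool([
  [1, 0, 0, 0.0005, 0, 0, 0],
  [1, 0, 0, 0.0005, 0, 0, 0],
  [1, 0, 0, 0, 0, 0, 0],
])

```text
clock: 41.55
tool_pos: [0.4709, 0.2664, 0.0131]
eef_rot: [0.0, 0.999, 0.043, 0.0]
contact_force: [-1.8, -1.0, 5.0]
opening: 0.0622
```

drive_tool([
  [0, 0, 0, 0, 0, 0, 0],
  [-0.4, 0, 0, 0, 0, 0, 0],
  [-0.6, 0, 0, 0, 0, 0, 0],
  [-0.8, 0, 0, 0, 0, 0, 0],
  [-1, 0, 0, 0, 0, 0, 0],
  [-1, 0, 0, 0, 0, 0, 0],
  [-1, 0, 0, 0, 0, 0, 0],
  [-1, 0, 0, -0.01, 0, 0, 0],
  [-1, 0, 0, -0.02, 0, 0, 0],
  [-1, 0, 0, -0.03, 0, 0, 0],
  [-1, 0, 0, -0.03, 0, 0, 0],
  [-1, 0, 0, -0.03, 0, 0, 0],
  [-1, 0, 0, -0.02, 0, 0, 0],
  [-1, 0, 0, -0.01, 0, 0, 0],
  [-1, 0, 0, 0, 0, 0, 0],
])

```text
clock: 43.05
tool_pos: [0.4715, 0.2669, 0.1641]
eef_rot: [-0.001, 0.999, 0.043, 0.002]
contact_force: [-0.5, -0.0, -1.0]
opening: 0.0853
```

drive_tool([
  [-1, 0, 0.02, 0, 0, 0, 0],
  [-1, 0, 0.03, 0, 0, 0, 0],
  [-1, 0, 0.03, 0, 0, 0, 0],
  [-1, 0, 0.03, 0, 0, 0, 0],
  [-1, 0, 0.03, 0, 0, 0, 0],
  [-1, 0, 0.03, 0, 0, 0, 0],
  [-1, 0, 0.03, 0, 0, 0, 0],
  [-1, 0, 0.02, 0, 0, 0, 0],
  [-1, 0, 0, 0, 0, 0, 0],
  [-1, 0, 0, 0, 0, 0, 0],
])

```text
clock: 44.05
tool_pos: [0.4891, 0.0474, 0.1615]
eef_rot: [-0.0, 0.999, 0.043, -0.001]
contact_force: [0.6, -0.3, -0.1]
opening: 0.0855
```

Run:
```python
from h import *
goto(.4708,.2663,.1,5)
s=snap('side','24');t=snap('top','24')
crop(s,228,170,268,205,18,'pics/s24.png',1.8)
crop(t,135,205,185,255,12,'pics/t24.png',3)
```

```text
t 44.05 tcp [0.4891 0.0474 0.1615] psi 4.9 zax [-0.002  0.    -1.   ] F [ 0.6 -0.3 -0.1] open 0.0855 q [ 0.25  0.21 -0.49  1.98  0.12  0.98 -1.78]
turn tz -0.001  shift after turn x 0.0009 y -0.2196 z 0.0615
```

View pics/s24.png

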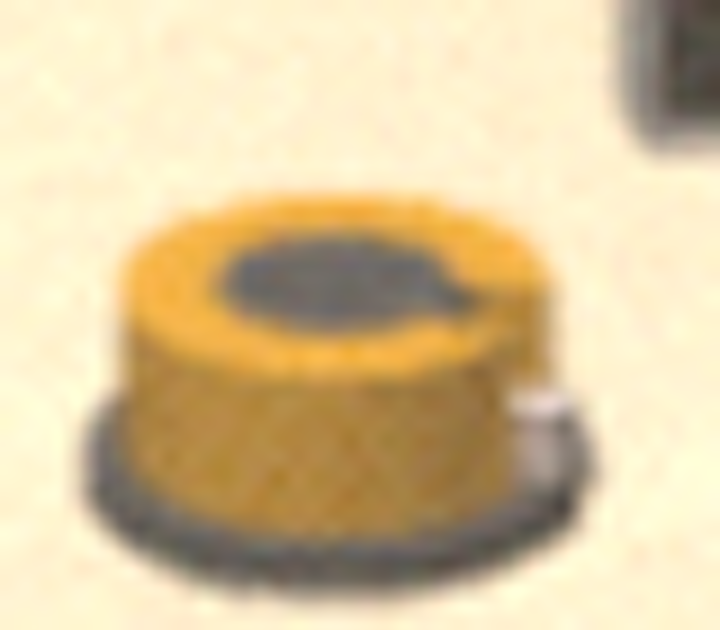

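View pics/t24.png

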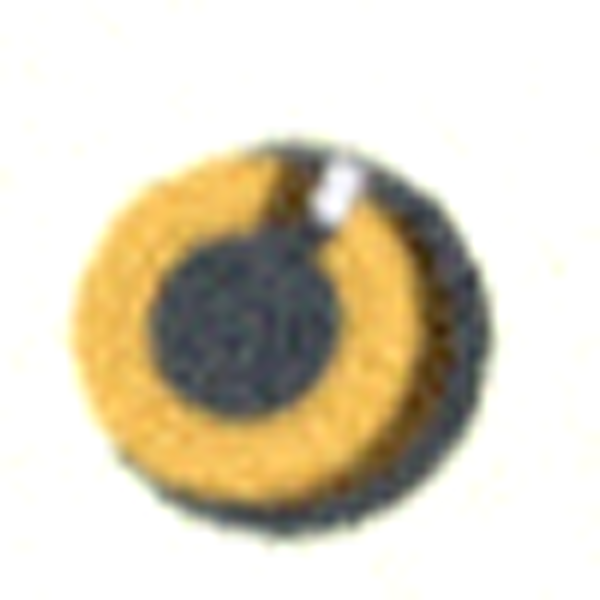

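Run:
```python
from h import *
from scipy.optimize import least_squares
t=load('pics/top24.pkl');x0,y0,x1,y1=135,205,185,255
im=cv2.resize(t['image'][y0:y1,x0:x1],None,fx=8,fy=8,interpolation=cv2.INTER_CUBIC)
for th in(55,65,72):
    m=cv2.inRange(cv2.cvtColor(im,cv2.COLOR_RGB2HSV),(10,100,th),(30,255,255))
    cs,_=cv2.findContours(m,cv2.RETR_EXTERNAL,cv2.CHAIN_APPROX_NONE);c=max(cs,key=cv2.contourArea)[:,0]
    P=np.array([ray(t,x0+(p[0]+.5)/8-.5,y0+(p[1]+.5)/8-.5,.034)[:2] for p in c])
    f=least_squares(lambda x:np.hypot(P[:,0]-x[0],P[:,1]-x[1])-x[2],[.469,.268,.032],loss='soft_l1',f_scale=4e-4);print(th,np.round(f.x,4))
T=lambda p,z:ray(t,135+p[0]/12-.46,205+p[1]/12-.46,z)[:2]
c=f.x[:2]
for p in [(280,155),(365,205),(262,225),(325,250)]:
    d=T(p,.034)-c;print('notch',np.round(np.hypot(*d),4),round(np.degrees(np.arctan2(d[1],d[0])),1))
k=T((338,190),.02);F=np.array([.4685,.2674])
print('key',k,np.degrees(np.arctan2(*(k-F)[::-1])), 'rel ring',np.degrees(np.arctan2(*(k-c)[::-1])))
# full scene check
crop(t,0,0,560,420,1.4,'pics/t24full.png',2.2)
s=load('pics/side24.pkl');crop(s,0,0,560,420,1.4,'pics/s24full.png',1.2)
for v,u0 in(('top',load('pics/top0.pkl')),('side',load('pics/side0.pkl'))):
    n=load(f'pics/{v}24.pkl')
    for nm,(a,b,c2,d2) in (dict(bottle=(105,125,140,160),box=(398,118,438,175)) if v=='top' else dict(bottle=(300,150,330,190),box=(365,322,435,368))).items():
        print(v,nm,np.abs(n['image'][b:d2,a:c2].astype(int)-u0['image'][b:d2,a:c2]).mean())
```

```text
55 [0.4676 0.2674 0.0312]
65 [0.468  0.2679 0.0307]
72 [0.4683 0.2684 0.0301]
notch 0.0325 -10.7
notch 0.0315 -44.6
notch 0.0191 -9.5
notch 0.0205 -46.9
key [0.49535817 0.25526153] -24.320453742745773 rel ring -25.81704208766971
top bottle 10.071836734693878
top box 12.167543859649124
side bottle 2.181111111111111
side box 2.374016563146998
```

View pics/t24full.png

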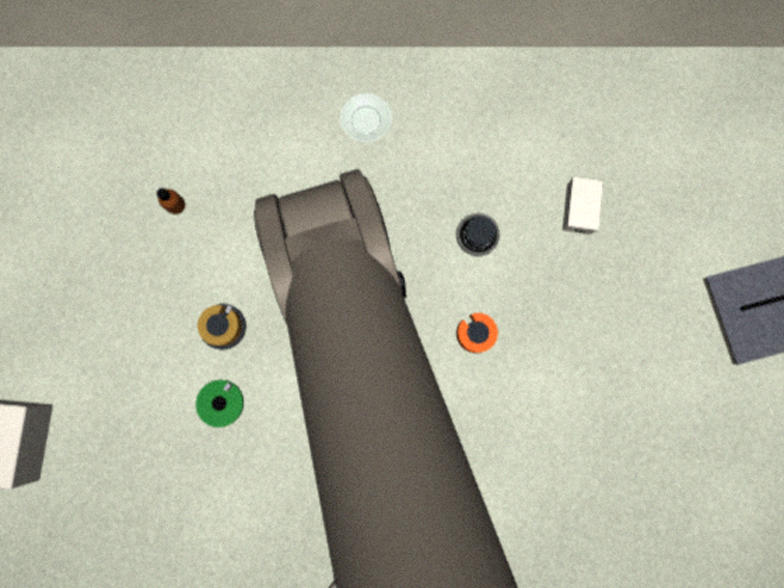

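View pics/s24full.png

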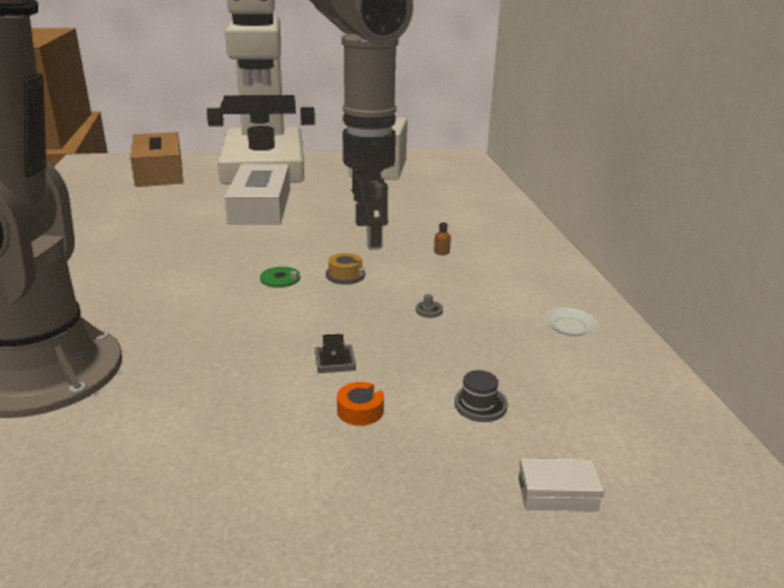

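```bash
python3 -c "
from workcell import robot
print(robot.hand_in(), robot.get_state()['clock'])"
```

```text
the job is handed in; nothing more can be done
the job is handed in; nothing more can be done
```

The stack is apart and every piece is on its place, in the order asked: plug in the dish, camera in the square cradle, coupler tube in the large cradle, brass ring on the keyed flange. I handed the job in at about 44 s with the gripper empty and clear of everything. The camera was lowered until it touched (about 7 N) and only then released.

**Last checks:**
- **Plug, camera and coupler:** the last side view shows all three upright inside their rims. The camera and plug were hidden by the arm in the last top view.
- **Ring position:** it lies flat, with its centre within about 1.5 mm of the flange centre in the top view.
- **Ring angle:** the notch is at about −28° and the key reads −24° to −29° depending on the view, so the key stands in the notch. No sideways contact was felt while lowering.
- **Bystanders:** the oil bottle and slide box match their starting side-view images to within noise. Their top-view pixels differed more. I put that down to a brightness change and did not measure it; by eye both stand where they were.

**Where readings disagreed:**
- **Ring in the gripper:** before the ring was lowered, the top view put it about 2 mm off from the arm's own position along world y, and the side view was too coarse there to settle it. Along x, the side view showed it about 2 mm off the flange. I corrected by 2 mm in x and 1.5 mm in y, and the final view agreed with that.
- **Ring on the bench:** when the gripper closed on it, the ring slid about 1.7 mm before it was lifted.

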